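Put the bent drinking straws away in their case

TASK

Put the washed drinking straws away in their open wooden case: lift out the wooden divider, turn each steel straw until both its ends rest in a pair of notches in the bottom of the case, and lay the divider flat over them again, notches upward. Then rest the blue glass straws in the divider's notches the same way, both ends down in them, and lower the lid gently until it is shut, leaving the tall glass and the cups alone.

Things in the scene. Friction and masses are not known exactly. Their poses are not given: they have to be found in the camera images.
- steel_1: bent drinking straw of bright steel, 10 mm tube bent once by 45 deg in one plane, lying flat. Origin on the tube's axis in the long leg, near the balance point; +x along the long leg to the bend at x = +33 mm; long end at x = -82 mm; the short leg (55 mm) turns off to -y and ends at (72, -39, 0) mm. May be absent.
- steel_2: bent drinking straw of bright steel, 10 mm tube bent once by 45 deg in one plane, lying flat. Origin on the tube's axis in the long leg, near the balance point; +x along the long leg to the bend at x = +33 mm; long end at x = -82 mm; the short leg (55 mm) turns off to -y and ends at (72, -39, 0) mm. May be absent.
- steel_3: bent drinking straw of bright steel, 10 mm tube bent once by 45 deg in one plane, lying flat. Origin on the tube's axis in the long leg, near the balance point; +x along the long leg to the bend at x = +33 mm; long end at x = -82 mm; the short leg (55 mm) turns off to -y and ends at (72, -39, 0) mm. May be absent.
- blue_1: bent drinking straw of blue glass, 10 mm tube bent once by 45 deg in one plane, lying flat. Origin on the tube's axis in the long leg, near the balance point; +x along the long leg to the bend at x = +33 mm; long end at x = -82 mm; the short leg (55 mm) turns off to -y and ends at (72, -39, 0) mm. May be absent.
- blue_2: bent drinking straw of blue glass, 10 mm tube bent once by 45 deg in one plane, lying flat. Origin on the tube's axis in the long leg, near the balance point; +x along the long leg to the bend at x = +33 mm; long end at x = -82 mm; the short leg (55 mm) turns off to -y and ends at (72, -39, 0) mm. May be absent.
- steel_1_short (a point): centre of the open end of steel_1's short leg
- steel_2_short (a point): centre of the open end of steel_2's short leg
- steel_3_short (a point): centre of the open end of steel_3's short leg
- blue_1_short (a point): centre of the open end of blue_1's short leg
- blue_2_short (a point): centre of the open end of blue_2's short leg
- case: pale wooden case, fixed, 204 (x) x 189 (y) x 54 mm high, walls 9 mm, floor 6 mm; origin under its centre; lid hinged on its -y side. Combs of V notches at x = -66 (long ends) and +66 mm (short ends, notches slanted), tops 26 mm up, form three rests: a straw seated in one is parallel to the case (yaw 0), its origin at (5, 52.5, 20), (5, 7.5, 20) or (5, -37.5, 20) mm
- case_ledge (a point): point in the case 27 mm above its origin: where the divider's origin lies when it rests on the ledges at both x ends of the case, parallel to it (either way round, 4 mm play on each side, inside of the case 186 x 171 mm). A plain rail at x = +28 mm carries the bends of the lower straws
- divider: thin pale sheet 178 (x) x 163 (y) x 5 mm, 160 g, origin under its centre, at first in the case. On it V combs as in the case (tops 25 mm up), end stops and two rests: a seated straw is parallel to it (yaw 0), origin at (5, 48, 19) or (5, -38, 19) mm. Grip: bar in the middle, 44 mm along x, 10 along y, top 23 mm up. The worktop left of the straws, round x 0.44, y 0.32 m, is clear to set it on
- lid (a joint): case lid, rad: 0 shut, grows as it opens, at most 2.1 (leaning back over the hinge side). Stiff hinge: it stays where it is left and takes about 5 N at the free edge to move. Panel 208 x 191 x 9 mm; shut, its top is 63.5 mm up
- lid_edge (a point): middle of the lid's free edge, mid thickness (4.5 mm from either face), 189 mm from the hinge; a 12 mm thumb lip 44 mm long projects beyond it
- lid_hinge (a point): middle of the hinge line, which runs along the case's x axis
- tumbler: tall clear beer glass, 87 mm wide, 155 mm high, origin under its centre; leave it alone
- cup_1: white espresso cup, 65 x 93 x 54 mm, origin under it; leave it alone
- cup_2: white espresso cup, 65 x 94 x 53 mm, origin under it; leave it alone

How it is judged:
On the way, in this order (a step that is already met when the one before it is completed fails the run):
1. every steel straw rests with both ends in the notches of a rest in the case (x of steel_1 in the frame of case between -0.005 and 0.015 m and z of steel_1 in the frame of case between 0.016 and 0.024 m and x of steel_1_short in the frame of case between 0.0669 and 0.0869 m and z of steel_1_short in the frame of case between 0.016 and 0.026 m and angle between each of steel_1, steel_2, steel_3's own z axis and vertical below 0.15 rad and ((y of steel_1 in the frame of case between 0.0425 and 0.0625 m and y of steel_1_short in the frame of case between 0.0036 and 0.0236 m) or (y of steel_1 in the frame of case between -0.0025 and 0.0175 m and y of steel_1_short in the frame of case between -0.0414 and -0.0214 m) or (y of steel_1 in the frame of case between -0.0475 and -0.0275 m and y of steel_1_short in the frame of case between -0.0864 and -0.0664 m)) and x of steel_2 in the frame of case between -0.005 and 0.015 m and z of steel_2 in the frame of case between 0.016 and 0.024 m and x of steel_2_short in the frame of case between 0.0669 and 0.0869 m and z of steel_2_short in the frame of case between 0.016 and 0.026 m and ((y of steel_2 in the frame of case between 0.0425 and 0.0625 m and y of steel_2_short in the frame of case between 0.0036 and 0.0236 m) or (y of steel_2 in the frame of case between -0.0025 and 0.0175 m and y of steel_2_short in the frame of case between -0.0414 and -0.0214 m) or (y of steel_2 in the frame of case between -0.0475 and -0.0275 m and y of steel_2_short in the frame of case between -0.0864 and -0.0664 m)) and x of steel_3 in the frame of case between -0.005 and 0.015 m and z of steel_3 in the frame of case between 0.016 and 0.024 m and x of steel_3_short in the frame of case between 0.0669 and 0.0869 m and z of steel_3_short in the frame of case between 0.016 and 0.026 m and ((y of steel_3 in the frame of case between 0.0425 and 0.0625 m and y of steel_3_short in the frame of case between 0.0036 and 0.0236 m) or (y of steel_3 in the frame of case between -0.0025 and 0.0175 m and y of steel_3_short in the frame of case between -0.0414 and -0.0214 m) or (y of steel_3 in the frame of case between -0.0475 and -0.0275 m and y of steel_3_short in the frame of case between -0.0864 and -0.0664 m))), for 0.2 s.
2. the divider lies flat on the case's ledges, over the steel straws (all of step 1 and x of divider in the frame of case between -0.008 and 0.008 m and y of divider in the frame of case between -0.008 and 0.008 m and z of divider in the frame of case between 0.024 and 0.03 m and angle between the x axis of divider and the x axis of case, either way round below 0.08 rad), for 0.2 s.
3. every blue glass straw rests with both ends in the notches of a rest on the divider, in the case (all of step 2 and x of blue_1 in the frame of divider between -0.005 and 0.015 m and z of blue_1 in the frame of divider between 0.015 and 0.023 m and x of blue_1_short in the frame of divider between 0.0669 and 0.0869 m and z of blue_1_short in the frame of divider between 0.015 and 0.025 m and angle between each of blue_1, blue_2's own z axis and vertical below 0.15 rad and ((y of blue_1 in the frame of divider between 0.038 and 0.058 m and y of blue_1_short in the frame of divider between -0.0009 and 0.0191 m) or (y of blue_1 in the frame of divider between -0.048 and -0.028 m and y of blue_1_short in the frame of divider between -0.0869 and -0.0669 m)) and x of blue_2 in the frame of divider between -0.005 and 0.015 m and z of blue_2 in the frame of divider between 0.015 and 0.023 m and x of blue_2_short in the frame of divider between 0.0669 and 0.0869 m and z of blue_2_short in the frame of divider between 0.015 and 0.025 m and ((y of blue_2 in the frame of divider between 0.038 and 0.058 m and y of blue_2_short in the frame of divider between -0.0009 and 0.0191 m) or (y of blue_2 in the frame of divider between -0.048 and -0.028 m and y of blue_2_short in the frame of divider between -0.0869 and -0.0669 m))), for 0.2 s.
At the end, for the whole second after the job is handed in: every steel straw present lies in a rest of the case, origin and short end within 10 mm (4 to 6 mm in height) of their places, the divider lies flat on the ledges (8 mm, 3 mm in height), every glass straw present lies so in a rest of the divider, and the lid is shut (under 0.04 rad) (all of step 3 and value of joint lid below 0.04 rad); the robot touches nothing.
It fails at once if the lid is slammed (it comes down faster than 2 rad/s in the last 0.3 rad) (value of joint lid below 0.3 rad and velocity of joint lid below -2 rad/s).
It fails at once if the tall glass or a cup is moved more than 30 mm (distance of any of tumbler, cup_1, cup_2 from where it was at the start of the episode above 0.03 m).
Of steel_1, steel_2, steel_3 only 2 to 3 are there at a start; the rules pass over those that are not, and their reading is None.
Of blue_1, blue_2 only 1 to 2 are there at a start; the rules pass over those that are not, and their reading is None.
At some moment in a run one of steel_1, steel_2, steel_3, blue_1, blue_2, divider may be knocked a few centimetres aside while the robot is not near it.
It also fails if it takes over 210 s, if anything falls off the work surface, if the arm or the gripper's body presses on something with over 40 N, if the wrist force passes 120 N, or if a joint passes its speed limit or range.

ROBOT

A 7-joint arm with a two-finger parallel gripper is mounted at the origin on a cart in front of the work surface, level with it; the furniture and walls round the work are solid. World frame = base frame: x ahead of the robot, y to its left, z up, the work surface at z = 0. Lengths are in m, angles in rad, forces in N, time in s.
With the tool pointing down it reaches from about 0.4 to 0.875 m from the base axis. Payload 19.3 kg.
Tool frame: the origin (TCP) lies midway between the tips of the shut fingers; the grasp point (between the pads) lies 19 mm behind it; z points along the fingers, y is the line along which they close (so a half turn about z gives the same grasp; the last joint's range is limited). The gripper opens to 85 mm and grips with 20 to 120 N. Pads are 22 mm wide; open, the fingers measure 114 mm over their backs; the gripper's body (76 mm by 85 mm) begins 54 mm behind the grasp point. The pads swing forward as they close: fully open they stand 13 mm farther back than shut.
Start: joints at [1.279, 0.521, -0.036, 1.599, 0.021, 1.021, -0.113], TCP at [0.137, -0.61, 0.231] pointing down, gripper open.
Joint ranges: [-2.91, 2.91], [-0.3, 2.13], [-1.5, 1.42], [0.17, 2.43], [-1.26, 4.41], [0.16, 1.93], [-2.52, 2.52]. Speed limits (rad/s): [1.89, 1.89, 2.39, 2.39, 3.01, 3.01, 3.01].

INTERFACE

Orientations are given as [roll, pitch, yaw] about the fixed x, y, z axes, in that order (R = Rz(yaw) Ry(pitch) Rx(roll)).
In Python, from workcell import bot gives the robot as it stands.
- The arm moves only by the tool move_arm, never from a script. Its argument "moves" is a list that holds one entry, the list of rows, each a list of 7 numbers: the opening, from 0 (shut) to 1 (fully open), then the shift along the tool's x, y, z in units of 1000 mm (1.0 is 1000 mm), then the turn, a rotation vector about the tool's x, y, z in units of 2 pi rad (1.0 is 2 pi rad). A call has 1 to 5 rows; each row is the pose to reach, as a shift and turn from the pose commanded when the call began, along the tool's axes at that moment, turning the shorter way round; what a row does not reach only later rows make up. A row lasts 1/10 s, in which the tool goes at most 50 mm and 8.59 degrees, less where a joint would pass 70% of its speed; a pose out of reach is approached as far as the arm can. A call with a number of a shift or a turn outside -1 to 1 is refused whole. A call with a gripper value outside its range is refused whole. The fingers move at their own pace and stop on an object; "force" is the grip in N (left out, the last holds). Time passes only in rows, so rows that repeat a pose let the fingers close. It gives the time, the measured TCP pose, the force, the opening and the grip force at its end, in the units of the state.
- bot.observe(): the state, without advancing time (a new reading comes with each control period).
- bot.grab_frame(name): name is "scene" or "side" or "wrist"; returns the picture (384x512x3 uint8, red, green, blue); there is no depth.
- bot.camera_params(name): a dict with "vertical_fov" (degrees; the focal length in pixels is half the picture's height over the tangent of half this angle, whatever the lens; pixels are square), "cx", "cy" (the principal point, pixels), "R" (3x3) and "t" (3): a world point X has camera coordinates R X + t. Camera axes: x right, y down, z forward; pixel columns grow to the right and rows downward; lengths in m; the calibration is good to about 2 mm. A picture is of the moment at which its call begins: read the wrist's pose just before it. camera_params takes no time and is no camera call; for the wrist camera it gives the pose at the moment of the call.
- bot.job_done(): hands the job in; it is judged then, once.
The state is a dict: "clock": time; "qpos": joint angles; "qd": joint speeds; "joint_efforts": joint torques, N m; "position": TCP position; "tool_rot": TCP orientation; "force": force on the tool from outside, world axes, zero at the start; "moment": the same for the moment, N m; "grip_width": finger opening in m; "finger_force": force on a finger pad.
Only numpy, scipy, OpenCV 4.12 (cv2) and the standard library are available. Lean on these libraries where they do the work, as an engineer would, in place of code of your own. Each camera call takes 0.05 s, during which the arm holds its last target. There are 200 camera calls.

## Working session

There is one attempt and no reset: what is moved stays moved. The work goes in short steps, Python scripts to look and compute and a tool call to move; the robot and the scene stay as the last step left them, time stands still between calls to the robot, and variables do not carry over. Pictures are saved under pics/ and viewed, at most 14 in all, crops included, and the job is handed in when it is done.

Besides the shell and the picture viewer there is one more tool, called after "Request:" as name(argument=value, ...), one argument or row to a line, values as JSON. move_arm: Moves the arm, as the interface text tells. Shifts and turns lie within -1 to 1; 1 stands for 1000 mm of shift or 2 pi rad of turn. Its arguments: {"type":"object","properties":{"moves":{"type":"array"},"force":{"type":"number"}},"required":["moves"]}

```bash
ls; mkdir -p pics
cat > h.py <<'E'
import numpy as np, cv2
from workcell import bot
from scipy.spatial.transform import Rotation as Ro
def grab(n,f=None):
    p=bot.camera_params(n); im=bot.grab_frame(n)
    if f: cv2.imwrite('pics/'+f,im[:,:,::-1])
    return im,p
def ray(p,u,v,z):
    f=192/np.tan(np.radians(p['vertical_fov'])/2)
    R=np.array(p['R']);t=np.array(p['t']);c=-R.T@t
    d=R.T@np.array([(u-p['cx'])/f,(v-p['cy'])/f,1])
    return c+d*(z-c[2])/d[2]
def proj(p,X):
    f=192/np.tan(np.radians(p['vertical_fov'])/2)
    q=np.array(p['R'])@np.array(X)+np.array(p['t'])
    return q[0]/q[2]*f+p['cx'],q[1]/q[2]*f+p['cy']
E
python3 - <<'E'
from h import *
for n in ('scene','side'):
    im,p=grab(n,n+'0.png'); print(n,p['vertical_fov'],-np.array(p['R']).T@np.array(p['t']),np.array(p['R'])[2])
a=cv2.imread('pics/scene0.png')
print(bot.observe())
E
```

```text
pics
scene 44.2186815857993 [-0.11085225  0.8981847   1.26493878] [ 0.39091563 -0.54236018 -0.74366014]
side 46.222939986864034 [ 0.27062459 -1.39286269  1.21482609] [ 0.14958147  0.76347903 -0.62827157]
{'clock': 0.1, 'qpos': array([ 1.27882259,  0.52195748, -0.03632811,  1.59994792,  0.02117307,
        1.02111522, -0.11278263]), 'qd': array([-0.00045809, -0.00070991,  0.00181337, -0.00090295, -0.00130239,
        0.00179254, -0.00010049]), 'joint_efforts': array([ 3.67621280e-03, -9.28481197e+01,  1.98397882e+00, -3.70536232e+01,
        1.81185576e-02,  5.29773999e-03, -3.53198618e-05]), 'position': array([ 0.13738118, -0.6093977 ,  0.23078246]), 'tool_rot': array([-3.14054965e+00,  5.04845279e-05,  2.21766614e-01]), 'force': array([ 0.99563751,  0.48753651, -0.35402071]), 'moment': array([ 0.00461134, -0.03268114,  0.05600173]), 'finger_force': 0.0, 'grip_width': 0.08525375279604826}
```

View pics/scene0.png

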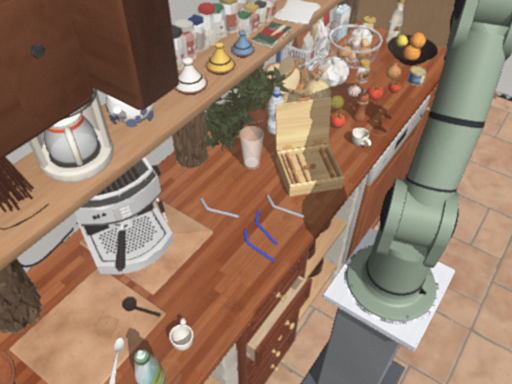

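View pics/side0.png

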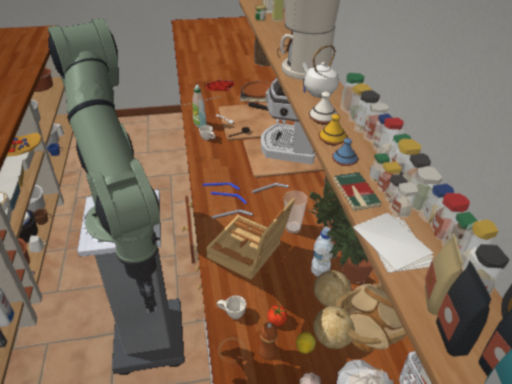

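Run:
```python
from h import *
a=cv2.imread('pics/scene0.png');b=cv2.imread('pics/side0.png')
x=cv2.resize(a[110:270,180:380],(800,640)[:2],interpolation=cv2.INTER_CUBIC)
cv2.imwrite('pics/c1.png',cv2.resize(a[120:265,185:365],(745,600),interpolation=cv2.INTER_CUBIC))
ps=bot.camera_params('scene');pd=bot.camera_params('side')
for n,im,p in(('scene',a,ps),('side',b,pd)):
    hsv=cv2.cvtColor(im,cv2.COLOR_BGR2HSV)
    m=cv2.inRange(hsv,(105,120,80),(130,255,255))
    k,l,s,c=cv2.connectedComponentsWithStats(m)
    for i in range(1,k):
        if s[i,4]>25: print(n,c[i],s[i],ray(p,*c[i],.005))
for uv in((220,208),(283,205),(310,170),(252,150),(360,138),(182,335)): print(uv,ray(ps,*uv,0.0))
```

```text
scene [263.07594937 227.44303797] [256 210  21  35  79] [0.44204045 0.05669621 0.005     ]
scene [255.91752577 246.53608247] [245 229  29  33  97] [0.41552486 0.13648377 0.005     ]
side [ 53.08 147.4 ] [ 48 144  10   8  50] [-0.3403005   0.55703414  0.005     ]
side [222.69090909 184.32727273] [204 183  35   6  55] [0.42453162 0.13760023 0.005     ]
side [442.13709677 189.33064516] [434 185  19  11 124] [ 1.35369492 -0.05495171  0.005     ]
side [231.07462687 195.64179104] [212 192  34  11  67] [0.44955283 0.05539816 0.005     ]
(220, 208) [0.61837239 0.06987629 0.        ]
(283, 205) [ 0.44464005 -0.07205077  0.        ]
(310, 170) [ 0.45796714 -0.28118908  0.        ]
(252, 150) [ 0.70371082 -0.24456186  0.        ]
(360, 138) [ 0.38804039 -0.56001966  0.        ]
(182, 335) [0.40914265 0.51227555 0.        ]
```

View pics/c1.png

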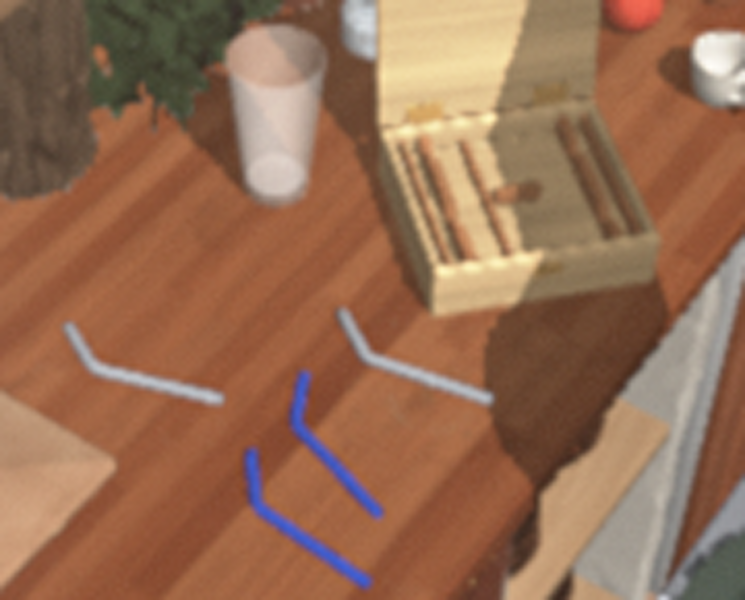

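Run:
```python
from h import *
ps=bot.camera_params('scene')
F=lambda u,v,z: ray(ps,185+u/4.139,120+v/4.139,z)
for n,pts in dict(SL=((222,400),(95,370),(67,323)),SR=((492,400),(368,356),(341,310)),B2=((379,516),(296,424),(305,373)),B1=((369,584),(258,505),(251,450))).items():
    e,b,s=[F(*q,.005)[:2] for q in pts]; d=(b-e)/np.linalg.norm(b-e)
    print(n,'L',np.linalg.norm(b-e),np.linalg.norm(s-b),'o',(b-.033*d).round(3),'yaw',np.arctan2(d[1],d[0]).round(3))
c=[F(*q,.054) for q in((435,265),(657,236),(382,135),(598,103))]
print(np.round(c,3),'centre',np.mean(c,0)); 
print('lid edge')
print('bar',F(515,192,.05),'glass',F(277,185,0),'cup',F(722,95,.01))
```

```text
SL L 0.11360245263903251 0.06061052870269628 o [0.615 0.092] yaw 0.325
SR L 0.11358836946365589 0.057744303627979186 o [ 0.434 -0.051] yaw 0.175
B2 L 0.11508374312989623 0.05642521086011345 o [0.442 0.063] yaw -0.344
B1 L 0.11530641160909459 0.05652419385728724 o [0.417 0.141] yaw -0.101
[[ 0.455 -0.129  0.054]
 [ 0.316 -0.271  0.054]
 [ 0.583 -0.24   0.054]
 [ 0.444 -0.393  0.054]] centre [ 0.44931514 -0.25791503  0.054     ]
lid edge
bar [ 0.44698563 -0.24970443  0.05      ] glass [ 0.65499585 -0.17590131  0.        ] cup [ 0.37211327 -0.51993197  0.01      ]
```

```bash
cat >> h.py <<'E'
def Rt(yaw): return Ro.from_euler('xyz',[np.pi,0,yaw])
def plan(wps,pos=None,yaw=None):
    """wps: (opening,[x,y,z],yaw[,hold rows]); prints calls as rows (max 5)"""
    s=bot.observe(); R=Ro.from_euler('xyz',s['tool_rot']); p=s['position']
    for w in wps:
        T=Rt(w[2]); q=np.array(w[1])
        while 1:
            d=R.inv().apply(q-p); r=(R.inv()*T).as_rotvec()
            n=max(np.linalg.norm(d)/.05,np.linalg.norm(r)/.1499)
            f=min(1,5/n) if n>0 else 1
            m=int(np.ceil(min(n,5)-1e-6)); 
            d2=np.round(d*f,4); r2=np.round(r*f/2/np.pi,4)
            print('call rows',max(m,1),[w[0],*d2,*r2],'->',(p+R.apply(d2)).round(3))
            p=p+R.apply(d2); R=R*Ro.from_rotvec(r2*2*np.pi)
            if f>=1: break
def st():
    s=bot.observe(); print(round(s['clock'],2),s['position'].round(4),s['tool_rot'].round(4),'F',s['force'].round(1),'w',round(s['grip_width'],4),'ff',round(s['finger_force'],1),'q',s['qpos'].round(2))
E
python3 - <<'E'
from h import *
plan([(1,[.2,-.5,.34],.45),(1,[.43,-.24,.34],.83)])
p=bot.camera_params('wrist'); print(-np.array(p['R']).T@np.array(p['t']),p['R'],p['vertical_fov'])
ps=bot.camera_params('scene');pd=bot.camera_params('side')
E
```

```text
call rows 4 [1, np.float64(0.0851), np.float64(-0.0931), np.float64(-0.1091), np.float64(-0.0002), np.float64(-0.0), np.float64(-0.0363)] -> [ 0.2  -0.5   0.34]
call rows 5 [1, np.float64(0.2306), np.float64(-0.0966), np.float64(-0.0), np.float64(0.0), np.float64(-0.0), np.float64(-0.0436)] -> [ 0.366 -0.313  0.34 ]
call rows 2 [1, np.float64(0.0964), np.float64(-0.0118), np.float64(-0.0), np.float64(0.0), np.float64(0.0), np.float64(-0.0169)] -> [ 0.43 -0.24  0.34]
[ 0.21484577 -0.59184298  0.37278106] [[ 0.22096618 -0.97528004 -0.001671  ]
 [-0.92711257 -0.21058421  0.31002673]
 [-0.30271477 -0.06695622 -0.95072637]] 59.119833512397115
```

Request:
move_arm(
  moves=[
    [[1,0.085,-0.093,-0.109,0,0,-0.036],[1,0.085,-0.093,-0.109,0,0,-0.036],[1,0.085,-0.093,-0.109,0,0,-0.036],[1,0.085,-0.093,-0.109,0,0,-0.036]],
  ],
)

```text
clock: 0.5
position: [0.2022, -0.4983, 0.3434]
tool_rot: [3.138, -0.001, 0.451]
force: [0.1, -0.8, 1.2]
grip_width: 0.0857
finger_force: 0.0
```

Request:
move_arm(
  moves=[
    [[1,0.231,-0.097,0,0,0,-0.044],[1,0.231,-0.097,0,0,0,-0.044],[1,0.231,-0.097,0,0,0,-0.044],[1,0.231,-0.097,0,0,0,-0.044],[1,0.231,-0.097,0,0,0,-0.044]],
  ],
)

```text
clock: 1.0
position: [0.3664, -0.3118, 0.34]
tool_rot: [-3.141, 0.0, 0.723]
force: [0.5, -1.3, 0.0]
grip_width: 0.0853
finger_force: 0.0
```

Request:
move_arm(
  moves=[
    [[1,0.096,-0.012,0,0,0,-0.017],[1,0.096,-0.012,0,0,0,-0.017],[1,0.096,-0.012,0,0,0,-0.017],[1,0.096,-0.012,0,0,0,-0.017]],
  ],
)

```text
clock: 1.4
position: [0.4299, -0.2402, 0.3397]
tool_rot: [-3.141, 0.0, 0.833]
force: [-1.1, -0.3, -0.9]
grip_width: 0.0852
finger_force: 0.0
```

Run:
```python
from h import *
st(); im,p=grab('wrist','w1.png'); st()
np.save('w1p.npy',p,allow_pickle=True)
```

```text
1.4 [ 0.4299 -0.2402  0.3397] [-3.1406e+00  2.0000e-04  8.3260e-01] F [-1.1 -0.3 -0.9] w 0.0852 ff 0.0 q [ 0.73  0.22 -0.41  1.78  0.09  1.17 -0.44]
1.45 [ 0.4293 -0.2412  0.3398] [-3.1408e+00  5.0000e-04  8.3070e-01] F [-1.  -0.1  0.6] w 0.0856 ff 0.0 q [ 0.73  0.22 -0.4   1.78  0.09  1.17 -0.44]
```

View pics/w1.png

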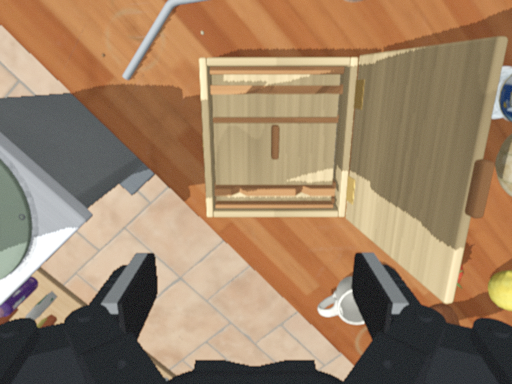

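```bash
cat >> h.py <<'E'
def inframe(C,yaw,P): 
    d=np.array(P)[:2]-C[:2]; c,s=np.cos(yaw),np.sin(yaw); return np.array([c*d[0]+s*d[1],-s*d[0]+c*d[1]])
def wor(C,yaw,x,y,z): c,s=np.cos(yaw),np.sin(yaw); return np.array([C[0]+c*x-s*y,C[1]+s*x+c*y,z])
E
python3 - <<'E'
from h import *
p=np.load('w1p.npy',allow_pickle=True).item()
P=[ray(p,*q,.054)for q in((200,58.5),(358,57),(207,217),(345,217))]
print(np.round(P,4)); a,b,c,d=[q[:2] for q in P]
print(np.linalg.norm(b-a),np.linalg.norm(c-a),np.linalg.norm(d-c),np.linalg.norm(d-b))
for v in (a-c,b-d): print('x yaw',np.arctan2(v[1],v[0]))
for v in (a-b,c-d): print('y yaw',np.arctan2(v[1],v[0])-np.pi/2)
print('centre',(a+b+c+d)/4)
t,u=ray(p,275,125,.05),ray(p,275.5,159,.05); print('bar',(t+u)/2,np.linalg.norm(t-u),np.arctan2(*(t-u)[1::-1]))
# lid free edge: lid angle: free edge outer corners
g=bot.camera_params
E
```

```text
[[ 0.4506 -0.1207  0.054 ]
 [ 0.5896 -0.2447  0.054 ]
 [ 0.3142 -0.2701  0.054 ]
 [ 0.4538 -0.3966  0.054 ]]
0.18629845680766294 0.20225260906382456 0.18835838036531566 0.20371758604122214
x yaw 0.8311094899080167
x yaw 0.8412739269718928
y yaw 0.8423719510934458
y yaw 0.8345268190798603
centre [ 0.45205228 -0.2579895 ]
bar [ 0.45056344 -0.25601805  0.05      ] 0.043916213454457065 0.8672673352338062
```

Run:
```python
from h import *
plan([(.5,[.4515,-.257,.15],.842),(.5,[.4515,-.257,.036],.842),(0.05,[.4515,-.257,.036],.842)])
```

```text
call rows 4 [0.5, np.float64(0.0034), np.float64(0.0272), np.float64(0.1898), np.float64(-0.0001), np.float64(0.0001), np.float64(-0.0018)] -> [ 0.452 -0.257  0.15 ]
call rows 3 [0.5, np.float64(-0.0), np.float64(0.0), np.float64(0.114), np.float64(-0.0), np.float64(-0.0), np.float64(0.0)] -> [ 0.452 -0.257  0.036]
call rows 1 [0.05, np.float64(-0.0), np.float64(0.0), np.float64(0.0), np.float64(-0.0), np.float64(-0.0), np.float64(0.0)] -> [ 0.452 -0.257  0.036]
```

Request:
move_arm(
  moves=[
    [[0.5,0.0034,0.0272,0.19,0,0,-0.0018],[0.5,0.0034,0.0272,0.19,0,0,-0.0018],[0.5,0.0034,0.0272,0.19,0,0,-0.0018],[0.5,0.0034,0.0272,0.19,0,0,-0.0018],[0.5,0.0034,0.0272,0.19,0,0,-0.0018]],
  ],
  force=60,
)

```text
clock: 1.95
position: [0.4491, -0.2568, 0.1459]
tool_rot: [-3.134, 0.002, 0.841]
force: [-1.4, 0.2, 1.1]
grip_width: 0.0425
finger_force: 0.0
```

Request:
move_arm(
  moves=[
    [[0.5,0,0,0.05,0,0,0],[0.5,0,0,0.085,0,0,0],[0.5,0,0,0.105,0,0,0],[0.5,0,0,0.113,0,0,0],[0.5,0,0,0.113,0,0,0]],
  ],
)

```text
clock: 2.45
position: [0.4522, -0.2572, 0.0382]
tool_rot: [3.141, 0.0, 0.842]
force: [-0.2, 0.5, 0.6]
grip_width: 0.0426
finger_force: 0.0
```

Request:
move_arm(
  moves=[
    [[0,0,0,0,0,0,0],[0,0,0,0,0,0,0],[0,0,0,0,0,0,0],[0,0,0,0,0,0,0],[0,0,0,0,0,0,0]],
  ],
)

```text
clock: 2.95
position: [0.4527, -0.257, 0.0388]
tool_rot: [3.139, -0.0, 0.842]
force: [-3.8, 1.0, 15.1]
grip_width: 0.0081
finger_force: 59.8
```

Run:
```python
from h import *
st()
plan([(0,[.4515,-.257,.07],.842),(0,[.46,-.24,.18],.842),(0,[.53,0,.18],1.2),(0,[.44,.32,.18],1.57),(0,[.44,.32,.03],1.57)])
```

```text
2.95 [ 0.4527 -0.257   0.0388] [ 3.1395e+00 -2.0000e-04  8.4210e-01] F [-3.8  1.  15.1] w 0.0081 ff 59.8 q [ 0.61  0.66 -0.28  2.    0.35  0.52 -0.65]
call rows 1 [0, np.float64(-0.0008), np.float64(-0.0008), np.float64(-0.0312), np.float64(0.0003), np.float64(-0.0), np.float64(0.0)] -> [ 0.452 -0.257  0.07 ]
call rows 3 [0, np.float64(0.0183), np.float64(-0.005), np.float64(-0.11), np.float64(0.0), np.float64(-0.0), np.float64(0.0)] -> [ 0.46 -0.24  0.18]
call rows 5 [0, np.float64(0.2257), np.float64(-0.1076), np.float64(0.0001), np.float64(0.0), np.float64(-0.0), np.float64(-0.057)] -> [ 0.53 -0.    0.18]
call rows 1 [0, np.float64(0.0), np.float64(-0.0), np.float64(-0.0), np.float64(0.0), np.float64(-0.0), np.float64(0.0)] -> [ 0.53 -0.    0.18]
call rows 5 [0, np.float64(0.1998), np.float64(-0.1503), np.float64(-0.0001), np.float64(0.0), np.float64(-0.0), np.float64(-0.0443)] -> [0.462 0.241 0.18 ]
call rows 2 [0, np.float64(0.0769), np.float64(-0.0295), np.float64(0.0), np.float64(0.0), np.float64(0.0), np.float64(-0.0146)] -> [0.44 0.32 0.18]
call rows 4 [0, np.float64(0.0), np.float64(-0.0), np.float64(0.15), np.float64(0.0), np.float64(0.0), np.float64(0.0)] -> [0.44 0.32 0.03]
```

Request:
move_arm(
  moves=[
    [[0,0,0,-0.015,0,0,0],[0,0,0,-0.035,0,0,0],[0,0,0,-0.06,0,0,0],[0,0.009,-0.002,-0.1,0,0,0],[0,0.018,-0.005,-0.141,0,0,0]],
  ],
)

```text
clock: 3.45
position: [0.46, -0.2395, 0.1802]
tool_rot: [-3.141, -0.0, 0.842]
force: [1.8, -0.9, -0.9]
grip_width: 0.0081
finger_force: 59.2
```

Request:
move_arm(
  moves=[
    [[0,0.045,-0.021,0,0,0,-0.011],[0,0.09,-0.043,0,0,0,-0.023],[0,0.135,-0.064,0,0,0,-0.034],[0,0.18,-0.086,0,0,0,-0.045],[0,0.2257,-0.1076,0,0,0,-0.057]],
  ],
)

```text
clock: 3.95
position: [0.5303, 0.0016, 0.1793]
tool_rot: [3.14, -0.0, 1.203]
force: [1.2, -0.9, -1.2]
grip_width: 0.0083
finger_force: 59.3
```

Request:
move_arm(
  moves=[
    [[0,0.04,-0.03,0,0,0,-0.009],[0,0.08,-0.06,0,0,0,-0.018],[0,0.12,-0.09,0,0,0,-0.027],[0,0.16,-0.12,0,0,0,-0.035],[0,0.2,-0.15,0,0,0,-0.044]],
  ],
)

```text
clock: 4.45
position: [0.4619, 0.2421, 0.1792]
tool_rot: [3.14, -0.0, 1.479]
force: [2.1, 0.1, -1.8]
grip_width: 0.0082
finger_force: 59.3
```

Request:
move_arm(
  moves=[
    [[0,0.039,-0.015,0,0,0,-0.007],[0,0.077,-0.03,0,0,0,-0.0146],[0,0.077,-0.03,0,0,0,-0.0146],[0,0.077,-0.03,0.03,0,0,-0.0146]],
  ],
)

```text
clock: 4.85
position: [0.4408, 0.3223, 0.1512]
tool_rot: [3.137, -0.003, 1.571]
force: [1.8, 0.4, -2.2]
grip_width: 0.0078
finger_force: 59.3
```

Run:
```python
from h import *
st()
plan([(0,[.44,.32,.06],1.57),(0,[.44,.32,.013],1.57)])
```

```text
4.85 [0.4408 0.3223 0.1512] [ 3.1368 -0.0033  1.5706] F [ 1.8  0.4 -2.2] w 0.0078 ff 59.3 q [-0.29  0.56 -0.62  1.87  0.43  0.84 -1.13]
call rows 2 [0, np.float64(-0.0026), np.float64(-0.0013), np.float64(0.0912), np.float64(0.0008), np.float64(-0.0005), np.float64(0.0001)] -> [0.44 0.32 0.06]
call rows 1 [0, np.float64(0.0), np.float64(0.0), np.float64(0.047), np.float64(-0.0), np.float64(-0.0), np.float64(0.0)] -> [0.44  0.32  0.013]
```

Request:
move_arm(
  moves=[
    [[0,0,0,0.05,0,0,0],[0,0,0,0.09,0,0,0],[0,0,0,0.11,0,0,0],[0,0,0,0.125,0,0,0],[0,0,0,0.132,0,0,0]],
  ],
)

```text
clock: 5.35
position: [0.44, 0.3198, 0.0158]
tool_rot: [-3.141, 0.0, 1.569]
force: [-0.4, 0.4, -0.1]
grip_width: 0.0078
finger_force: 59.2
```

Request:
move_arm(
  moves=[
    [[0,0,0,0.002,0,0,0],[0,0,0,0.004,0,0,0],[0,0,0,0.006,0,0,0],[0,0,0,0.006,0,0,0]],
  ],
)

```text
clock: 5.75
position: [0.4406, 0.3203, 0.0119]
tool_rot: [3.14, -0.001, 1.569]
force: [-3.2, -4.1, 18.1]
grip_width: 0.0082
finger_force: 61.8
```

Request:
move_arm(
  moves=[
    [[0.4,0,0,0,0,0,0],[0.4,0,0,0,0,0,0],[0.4,0,0,-0.01,0,0,0],[0.4,0,0,-0.05,0,0,0],[0.4,0,0,-0.1,0,0,0]],
  ],
)

```text
clock: 6.25
position: [0.4388, 0.3195, 0.1109]
tool_rot: [-3.139, 0.001, 1.57]
force: [0.8, 0.4, 0.3]
grip_width: 0.0344
finger_force: 0.0
```

Run:
```python
from h import *
st()
plan([(.3,[.48,.05,.34],.6)])
```

```text
6.25 [0.4388 0.3195 0.1109] [-3.1388e+00  1.4000e-03  1.5696e+00] F [0.8 0.4 0.3] w 0.0344 ff 0.0 q [-0.31  0.62 -0.59  1.89  0.48  0.77 -1.17]
call rows 5 [0.3, np.float64(-0.1894), np.float64(0.0287), np.float64(-0.1606), np.float64(-0.0002), np.float64(0.0003), np.float64(0.1083)] -> [0.468 0.13  0.272]
call rows 3 [0.3, np.float64(-0.0547), np.float64(0.06), np.float64(-0.0683), np.float64(-0.0001), np.float64(0.0001), np.float64(0.046)] -> [0.48 0.05 0.34]
```

Request:
move_arm(
  moves=[
    [[0.3,-0.038,0.006,-0.05,0,0,0.021],[0.3,-0.076,0.012,-0.08,0,0,0.043],[0.3,-0.114,0.017,-0.1,0,0,0.065],[0.3,-0.15,0.023,-0.13,0,0,0.087],[0.3,-0.189,0.029,-0.16,0,0,0.108]],
  ],
)

```text
clock: 6.75
position: [0.468, 0.1305, 0.2717]
tool_rot: [3.141, -0.001, 0.885]
force: [1.4, 0.1, -0.2]
grip_width: 0.0256
finger_force: 0.0
```

Request:
move_arm(
  moves=[
    [[0.3,-0.055,0.06,-0.068,0,0,0.046],[0.3,-0.055,0.06,-0.068,0,0,0.046],[0.3,-0.055,0.06,-0.068,0,0,0.046],[0.3,-0.055,0.06,-0.068,0,0,0.046],[0.3,-0.055,0.06,-0.068,0,0,0.046]],
  ],
)

```text
clock: 7.25
position: [0.4799, 0.0524, 0.3372]
tool_rot: [-3.141, 0.0, 0.604]
force: [0.4, 0.8, -0.1]
grip_width: 0.0253
finger_force: 0.0
```

Run:
```python
from h import *
st(); im,p=grab('wrist','w2.png')
np.save('w2p.npy',p,allow_pickle=True)
for n,c,y in (('SL',(.615,.092),.325),('SR',(.434,-.051),.175),('B2',(.442,.063),-.344),('B1',(.417,.141),-.1)):
    print(n,[np.round(proj(p,wor(np.array(c),y,*q,.005)),0) for q in((-.082,0),(.033,0),(.072,-.039))])
```

```text
7.25 [0.4799 0.0524 0.3372] [-3.1409e+00  3.0000e-04  6.0350e-01] F [ 0.4  0.8 -0.1] w 0.0253 ff 0.0 q [ 0.13  0.21 -0.43  1.8   0.09  1.15 -1.29]
SL [array([271.,  98.]), array([298.,   7.]), array([338., -18.])]
SR [array([271., 248.]), array([305., 184.]), array([341., 171.])]
B2 [array([189., 188.]), array([253., 142.]), array([291., 149.])]
B1 [array([144., 182.]), array([192., 121.]), array([232., 118.])]
```

View pics/w2.png

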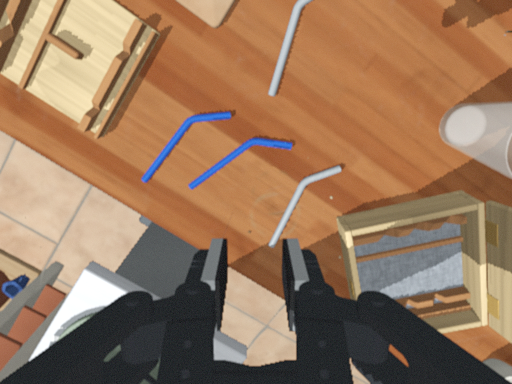

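```bash
cat >> h.py <<'E'
def pose(p,e,b,s=None,z=.005):
    e,b=ray(p,*e,z)[:2],ray(p,*b,z)[:2]; d=b-e; L=np.linalg.norm(d); d/=L
    m=(e+b)/2+d*(.082-.0575)   # origin from the leg's middle
    o=[m.round(4),round(np.arctan2(d[1],d[0]),3),'L',round(L,3)]
    if s is not None: o+=['short',round(np.linalg.norm(ray(p,*s,z)[:2]-b),3)]
    return o
E
python3 - <<'E'
from h import *
p=np.load('w2p.npy',allow_pickle=True).item()
print(pose(p,(272,245),(304.5,184),(341,168)))
print(pose(p,(273,95),(300,4)))
print(pose(p,(145.5,181),(191.5,120),(232,114.5)))
print(pose(p,(191.5,186),(252,141.5),(291,146)))
im=cv2.imread('pics/w2.png'); h=cv2.cvtColor(im,cv2.COLOR_BGR2HSV)
a=ray(p,145.5,181,.005)
E
```

```text
[array([ 0.436 , -0.0506]), np.float64(0.171), 'L', np.float64(0.11), 'short', np.float64(0.057)]
[array([0.6194, 0.0916]), np.float64(0.322), 'L', np.float64(0.114)]
[array([0.4185, 0.1417]), np.float64(-0.084), 'L', np.float64(0.114), 'short', np.float64(0.057)]
[array([0.4446, 0.0633]), np.float64(-0.33), 'L', np.float64(0.111), 'short', np.float64(0.056)]
```

Run:
```python
from h import *
plan([(.35,[.436,-.0505,.12],.172),(.35,[.436,-.0505,.001],.172)])
```

```text
call rows 5 [0.35, np.float64(-0.0944), np.float64(0.0602), np.float64(0.2169), np.float64(-0.0001), np.float64(0.0002), np.float64(0.0687)] -> [ 0.436 -0.05   0.12 ]
call rows 3 [0.35, np.float64(-0.0), np.float64(0.0), np.float64(0.119), np.float64(-0.0), np.float64(-0.0), np.float64(0.0)] -> [ 0.436 -0.05   0.001]
```

Request:
move_arm(
  moves=[
    [[0.35,-0.019,0.012,0.043,0,0,0.0137],[0.35,-0.038,0.024,0.087,0,0,0.0275],[0.35,-0.057,0.036,0.13,0,0,0.0412],[0.35,-0.0755,0.048,0.173,0,0,0.055],[0.35,-0.0944,0.0602,0.217,0,0,0.0687]],
  ],
)

```text
clock: 7.8
position: [0.4356, -0.051, 0.1187]
tool_rot: [-3.141, 0.0, 0.169]
force: [2.1, -0.5, -0.9]
grip_width: 0.0299
finger_force: 0.0
```

Request:
move_arm(
  moves=[
    [[0.35,0,0,0.04,0,0,0],[0.35,0,0,0.08,0,0,0],[0.35,0,0,0.105,0,0,0],[0.35,0,0,0.118,0,0,0],[0.35,0,0,0.118,0,0,0]],
  ],
)

```text
clock: 8.3
position: [0.4351, -0.05, 0.0007]
tool_rot: [-3.14, 0.004, 0.173]
force: [-0.3, 0.3, 0.5]
grip_width: 0.0297
finger_force: 0.0
```

Run:
```python
from h import *
st()
plan([(.35,[.436,-.0505,.001],.172)])
```

```text
8.3 [ 0.4351 -0.05    0.0007] [-3.1401  0.0038  0.1727] F [-0.3  0.3  0.5] w 0.0297 ff 0.0 q [ 0.09  0.67 -0.14  2.21  0.31  0.28 -1.72]
call rows 1 [0.35, np.float64(0.0008), np.float64(0.0006), np.float64(-0.0003), np.float64(-0.0002), np.float64(0.0006), np.float64(0.0001)] -> [ 0.436 -0.05   0.001]
```

Request:
move_arm(
  moves=[
    [[0,0,0,0,0,0,0],[0,0,0,0,0,0,0],[0,0,0,0,0,0,0],[0,0,0,0,0,0,0],[0,0,0,-0.01,0,0,0]],
  ],
  force=40,
)

```text
clock: 8.8
position: [0.4361, -0.0514, 0.0122]
tool_rot: [-3.141, 0.001, 0.17]
force: [-0.3, 0.3, -0.0]
grip_width: 0.0076
finger_force: 39.0
```

Request:
move_arm(
  moves=[
    [[0,0,0,-0.03,0,0,0],[0,0,0,-0.06,0,0,0],[0,0,0,-0.1,0,0,0],[0,0,0,-0.14,0,0,0],[0,0,0,-0.14,0,0,0]],
  ],
)

```text
clock: 9.3
position: [0.4385, -0.0518, 0.1574]
tool_rot: [3.14, -0.007, 0.169]
force: [-0.6, -0.8, -0.8]
grip_width: 0.0083
finger_force: 39.1
```

Run:
```python
from h import *
st()
C=np.array([.452,-.258]);Y=.838
for y in (.0075,.0525): print(wor(C,Y,.005,y,.02))
plan([(0,wor(C,Y,.005,.0075,.12),Y),(0,wor(C,Y,.005,.0075,.03),Y)])
```

```text
9.3 [ 0.4385 -0.0518  0.1574] [ 3.1397 -0.0068  0.1692] F [-0.6 -0.8 -0.8] w 0.0083 ff 39.1 q [ 0.23  0.36 -0.3   2.13  0.17  0.67 -1.59]
[ 0.44976995 -0.24926634  0.02      ]
[ 0.41632115 -0.21916355  0.02      ]
call rows 5 [0, np.float64(-0.0224), np.float64(0.1964), np.float64(0.0377), np.float64(0.0007), np.float64(-0.0009), np.float64(-0.1064)] -> [ 0.45  -0.249  0.12 ]
call rows 2 [0, np.float64(-0.0001), np.float64(0.0), np.float64(0.09), np.float64(-0.0), np.float64(-0.0001), np.float64(-0.0)] -> [ 0.45  -0.249  0.03 ]
```

Request:
move_arm(
  moves=[
    [[0,-0.0045,0.039,0.008,0,0,-0.0213],[0,-0.009,0.0786,0.016,0,0,-0.0426],[0,-0.0134,0.118,0.024,0,0,-0.0638],[0,-0.018,0.157,0.03,0,0,-0.085],[0,-0.0224,0.1964,0.038,0.0007,-0.001,-0.1064]],
  ],
)

```text
clock: 9.8
position: [0.4472, -0.2507, 0.1148]
tool_rot: [-3.136, 0.005, 0.844]
force: [0.0, 0.1, 0.3]
grip_width: 0.0082
finger_force: 39.1
```

Request:
move_arm(
  moves=[
    [[0,0,0,0.01,0,0,0],[0,0,0,0.03,0,0,0],[0,0,0,0.05,0,0,0],[0,0,0,0.05,0,0,0]],
  ],
)

```text
clock: 10.2
position: [0.446, -0.2482, 0.063]
tool_rot: [-3.132, 0.005, 0.838]
force: [-0.1, 0.6, 0.7]
grip_width: 0.0076
finger_force: 39.1
```

Run:
```python
from h import *
st()
im,p=grab('wrist','w3.png')
np.save('w3p.npy',p,allow_pickle=True)
C=np.array([.452,-.258]);Y=.838
plan([(0,wor(C,Y,.005,.0075,.017),Y)])
```

```text
10.2 [ 0.446  -0.2482  0.063 ] [-3.1322  0.0053  0.838 ] F [-0.1  0.6  0.7] w 0.0076 ff 39.1 q [ 0.66  0.62 -0.36  2.    0.38  0.59 -0.69]
call rows 1 [0, np.float64(0.0016), np.float64(0.0033), np.float64(0.0472), np.float64(-0.0013), np.float64(0.0008), np.float64(0.0001)] -> [ 0.45  -0.249  0.017]
```

View pics/w3.png

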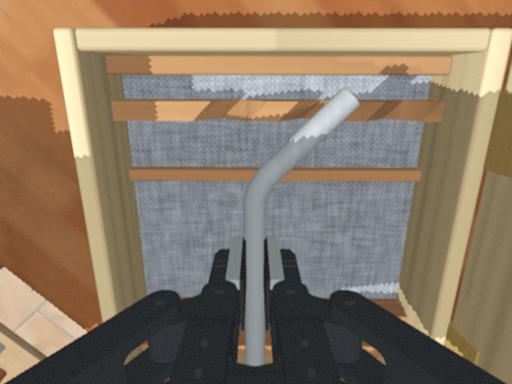

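Run:
```python
from h import *
p=np.load('w3p.npy',allow_pickle=True).item()
C=np.array([.452,-.258]);Y=.838
b,s,l=[ray(p,*q,.067) for q in((255.5,187),(346,98),(255,365))]
T=np.array([.446,-.2482])
for n,q in(('bend',b),('short',s),('back',l)): print(n,inframe(T,Y,q))
# case rim inner/outer corners for check
print([inframe(C,Y,ray(p,*q,.054)) for q in((60,32),(510,30))])
print('rail',inframe(C,Y,ray(p,275,175,.02)))
plan([(0,wor(C,Y,.005,.0075,.04),Y),(0,wor(C,Y,.005,.0075,.0165),Y)])
```

```text
bend [ 0.03568452 -0.00027355]
short [ 0.07251357 -0.03566929]
back [-0.06106455 -0.00021314]
[array([0.10091877, 0.09079981]), array([ 0.10162445, -0.09146432])]
rail [3.09013563e-02 4.04464930e-05]
call rows 1 [0, np.float64(0.0015), np.float64(0.0031), np.float64(0.0242), np.float64(-0.0013), np.float64(0.0008), np.float64(0.0001)] -> [ 0.45  -0.249  0.04 ]
call rows 1 [0, np.float64(-0.0), np.float64(-0.0), np.float64(0.0235), np.float64(0.0), np.float64(-0.0), np.float64(-0.0)] -> [ 0.45  -0.249  0.017]
```

Request:
move_arm(
  moves=[
    [[0,0,0.003,0.012,-0.0013,0.0008,0],[0,0,0.003,0.024,-0.0013,0.0008,0],[0,0,0.003,0.034,-0.0013,0.0008,0],[0,0,0.003,0.042,-0.0013,0.0008,0],[0,0,0.003,0.046,-0.0013,0.0008,0]],
  ],
)

```text
clock: 10.75
position: [0.449, -0.2506, 0.0178]
tool_rot: [3.14, -0.0, 0.838]
force: [-1.5, 2.5, 3.0]
grip_width: 0.0079
finger_force: 39.6
```

Run:
```python
from h import *
st(); s=bot.observe(); print(inframe(np.array([.452,-.258]),.838,s['position']))
```

```text
10.75 [ 0.449  -0.2506  0.0178] [ 3.1404e+00 -4.0000e-04  8.3830e-01] F [-1.5  2.5  3. ] w 0.0079 ff 39.6 q [ 0.62  0.7  -0.31  2.02  0.43  0.48 -0.73]
[0.00347077 0.00715731]
```

Request:
move_arm(
  moves=[
    [[0,0,0,0.002,0,0,0],[0.3,0,0,0.002,0,0,0],[0.3,0,0,0.002,0,0,0],[0.3,0,0,-0.01,0,0,0],[0.3,0,0,-0.05,0,0,0]],
  ],
)

```text
clock: 11.25
position: [0.4478, -0.25, 0.0675]
tool_rot: [-3.139, 0.0, 0.839]
force: [0.3, -0.8, 1.3]
grip_width: 0.0257
finger_force: 0.0
```

Request:
move_arm(
  moves=[
    [[0.3,0,0,-0.05,0,0,0],[0.3,0,0,-0.1,0,0,0],[0.3,0,0,-0.14,0,0,0],[0.3,0,0,-0.17,0,0,0]],
  ],
)

```text
clock: 11.65
position: [0.4489, -0.2507, 0.2424]
tool_rot: [3.136, -0.001, 0.838]
force: [1.0, -0.8, -0.1]
grip_width: 0.0256
finger_force: 0.0
```

Run:
```python
from h import *
st(); im,p=grab('wrist','w4.png')
np.save('w4p.npy',p,allow_pickle=True)
plan([(.35,[.51,-.05,.2],.55),(.35,[.59,.06,.25],.322)])
```

```text
11.65 [ 0.4489 -0.2507  0.2424] [ 3.1365e+00 -1.2000e-03  8.3820e-01] F [ 1.  -0.8 -0.1] w 0.0256 ff 0.0 q [ 0.77  0.36 -0.48  1.86  0.2   0.96 -0.53]
call rows 5 [0.35, np.float64(0.1894), np.float64(-0.0907), np.float64(0.0456), np.float64(0.0014), np.float64(-0.0006), np.float64(0.0459)] -> [ 0.51 -0.05  0.2 ]
call rows 3 [0.35, np.float64(0.1257), np.float64(-0.052), np.float64(-0.0501), np.float64(0.0), np.float64(0.0), np.float64(0.0362)] -> [0.59 0.06 0.25]
```

View pics/w4.png

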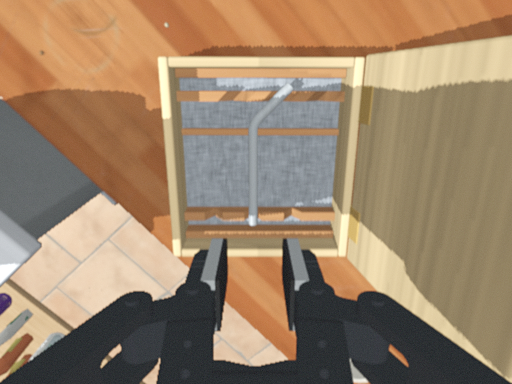

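Run:
```python
from h import *
p=np.load('w4p.npy',allow_pickle=True).item()
C=np.array([.452,-.258]);Y=.838
for q in((252.5,223),(253,129),(296,84)): print(inframe(C,Y,ray(p,*q,.02)))
print(pose(p,(252.5,223),(253,129),(296,84),.02), [inframe(C,Y,ray(p,*q,.054)) for q in((159,57.5),(365,57.5))])
```

```text
[-0.07704276  0.00860276]
[0.03225267 0.00801237]
[ 0.07830431 -0.0362304 ]
[array([ 0.4473, -0.251 ]), np.float64(0.833), 'L', np.float64(0.109), 'short', np.float64(0.064)] [array([0.10161032, 0.0935934 ]), array([ 0.10188792, -0.0941983 ])]
```

Request:
move_arm(
  moves=[
    [[0.35,0.038,-0.018,0.009,0,0,0.009],[0.35,0.076,-0.036,0.018,0,0,0.018],[0.35,0.114,-0.054,0.027,0,0,0.027],[0.35,0.152,-0.072,0.036,0,0,0.036],[0.35,0.189,-0.091,0.045,0,0,0.046]],
  ],
)

```text
clock: 12.2
position: [0.5078, -0.0478, 0.1939]
tool_rot: [3.139, -0.002, 0.547]
force: [1.1, -0.3, 0.9]
grip_width: 0.0296
finger_force: 0.0
```

Request:
move_arm(
  moves=[
    [[0.35,0.042,-0.017,-0.017,0,0,0.012],[0.35,0.084,-0.034,-0.034,0,0,0.024],[0.35,0.126,-0.052,-0.05,0,0,0.036],[0.35,0.126,-0.052,-0.05,0,0,0.036],[0.35,0.126,-0.052,-0.05,0,0,0.036]],
  ],
)

```text
clock: 12.7
position: [0.5878, 0.0619, 0.2441]
tool_rot: [3.14, -0.002, 0.325]
force: [-0.1, -0.6, -0.6]
grip_width: 0.0298
finger_force: 0.0
```

Run:
```python
from h import *
st(); im,p=grab('wrist','w5.png')
h=cv2.cvtColor(im,cv2.COLOR_RGB2HSV); m=((h[:,:,1]<70)&(h[:,:,2]>90)).astype(np.uint8)
m[235:]=0
k,l,s,c=cv2.connectedComponentsWithStats(m)
print(-np.array(p['R']).T@np.array(p['t']))
print('pred',[np.round(proj(p,wor(np.array([.6194,.0916]),.322,*q,.005)),0) for q in((-.082,0),(.033,0),(.072,-.039))])
for i in range(1,k):
    if s[i,4]>150:
        ys,xs=np.where(l==i); i0,i1=ys.argmax(),ys.argmin(); print(s[i],c[i],(xs[i0],ys[i0]),(xs[i1],ys[i1]),(xs.max(),ys[xs.argmax()]))
        cn=max(cv2.findContours((l==i).astype(np.uint8),0,2)[0],key=cv2.contourArea); print(cv2.approxPolyDP(cn,5,True)[:,0].tolist())
```

```text
12.7 [0.5878 0.0619 0.2441] [ 3.1403e+00 -2.0000e-03  3.2500e-01] F [-0.1 -0.6 -0.6] w 0.0298 ff 0.0 q [ 0.09  0.48 -0.42  1.67  0.22  1.04 -1.65]
[0.66270206 0.08755661 0.38621198]
pred [array([239., 188.]), array([238.,  86.]), array([275.,  47.])]
[   0    0   80   46 2136] [37.60440075 14.45037453] (np.int64(40), np.int64(45)) (np.int64(0), np.int64(0)) (np.int64(79), np.int64(0))
[[0, 22], [38, 30], [41, 45], [46, 39], [39, 34], [58, 33], [79, 0], [0, 0]]
[160   0  28  70 732] [173.83060109  29.93579235] (np.int64(168), np.int64(69)) (np.int64(178), np.int64(0)) (np.int64(187), np.int64(0))
[[187, 0], [178, 0], [177, 11], [168, 3], [165, 9], [174, 29], [167, 34], [175, 31], [160, 43], [168, 69]]
[ 232   45   44  145 1522] [243.17411301 111.91195795] (np.int64(234), np.int64(189)) (np.int64(269), np.int64(45)) (np.int64(275), np.int64(49))
[[271, 45], [232, 89], [234, 189], [241, 187], [241, 90], [275, 53]]
[   0  131   73  104 4862] [ 30.57136981 182.57486631] (np.int64(0), np.int64(234)) (np.int64(1), np.int64(131)) (np.int64(72), np.int64(153))
[[1, 131], [0, 184], [37, 194], [21, 214], [0, 209], [0, 234], [50, 234], [64, 189], [63, 158], [72, 153]]
[ 441  136   71   91 4243] [482.86919632 172.15672873] (np.int64(511), np.int64(226)) (np.int64(468), np.int64(136)) (np.int64(511), np.int64(139))
[[448, 146], [444, 175], [511, 226], [511, 139], [468, 136], [449, 153]]
```

Run:
```python
from h import *
p=bot.camera_params('wrist')
o=pose(p,(238,188),(236.5,88),(273,48)); print(o)
T=[*o[0],.12]
plan([(.35,T,o[1]),(.35,[*o[0],.0005],o[1])])
```

```text
[array([0.6174, 0.0911]), np.float64(0.324), 'L', np.float64(0.113), 'short', np.float64(0.056)]
call rows 3 [0.35, np.float64(0.038), np.float64(-0.0196), np.float64(0.1237), np.float64(0.0003), np.float64(-0.0002), np.float64(-0.0001)] -> [0.617 0.091 0.12 ]
call rows 3 [0.35, np.float64(-0.0), np.float64(0.0), np.float64(0.1195), np.float64(-0.0), np.float64(0.0), np.float64(0.0)] -> [0.617 0.091 0.001]
```

Request:
move_arm(
  moves=[
    [[0.35,0.013,-0.007,0.041,0,0,0],[0.35,0.026,-0.014,0.082,0,0,0],[0.35,0.038,-0.0196,0.123,0,0,0],[0.35,0.038,-0.0196,0.16,0,0,0],[0.35,0.038,-0.0196,0.2,0,0,0]],
  ],
)

```text
clock: 13.25
position: [0.6177, 0.0899, 0.0423]
tool_rot: [3.14, -0.001, 0.322]
force: [0.5, 0.3, 0.1]
grip_width: 0.0299
finger_force: 0.0
```

Run:
```python
from h import *
st(); plan([(.35,[.6174,.0911,.0005],.324)])
```

```text
13.25 [0.6177 0.0899 0.0423] [ 3.14e+00 -1.30e-03  3.22e-01] F [0.5 0.3 0.1] w 0.0299 ff 0.0 q [-0.02  0.78 -0.34  1.71  0.36  0.71 -1.79]
call rows 1 [0.35, np.float64(0.0), np.float64(-0.0013), np.float64(0.0418), np.float64(0.0003), np.float64(-0.0002), np.float64(-0.0003)] -> [0.617 0.091 0.001]
```

Request:
move_arm(
  moves=[
    [[0.35,0,-0.001,0.02,0,0,0],[0.35,0,-0.001,0.035,0,0,0],[0.35,0,-0.001,0.0415,0,0,0],[0.35,0,-0.001,0.0415,0,0,0],[0,0,-0.001,0.0415,0,0,0]],
  ],
)

```text
clock: 13.75
position: [0.6185, 0.092, 0.0032]
tool_rot: [3.14, -0.003, 0.323]
force: [-0.4, -0.3, 0.4]
grip_width: 0.0167
finger_force: 0.0
```

Request:
move_arm(
  moves=[
    [[0,0,0,0,0,0,0],[0,0,0,0,0,0,0],[0,0,0,0,0,0,0],[0,0,0,-0.01,0,0,0],[0,0,0,-0.03,0,0,0]],
  ],
)

```text
clock: 14.25
position: [0.6172, 0.0921, 0.0322]
tool_rot: [3.14, -0.0, 0.323]
force: [-0.0, 0.5, -0.2]
grip_width: 0.0079
finger_force: 39.2
```

Request:
move_arm(
  moves=[
    [[0,0,0,-0.03,0,0,0],[0,0,0,-0.06,0,0,0],[0,0,0,-0.09,0,0,0],[0,0,0,-0.11,0,0,0],[0,0,0,-0.11,0,0,0]],
  ],
)

```text
clock: 14.75
position: [0.619, 0.0926, 0.146]
tool_rot: [3.139, -0.007, 0.323]
force: [0.1, -0.2, -0.6]
grip_width: 0.0077
finger_force: 39.2
```

Run:
```python
from h import *
st(); C=np.array([.452,-.258]);Y=.838
plan([(0,[.5,-.04,.14],.58),(0,wor(C,Y,.0045,.0525,.09),Y)])
```

```text
14.75 [0.619  0.0926 0.146 ] [ 3.1393 -0.0066  0.3227] F [ 0.1 -0.2 -0.6] w 0.0077 ff 39.2 q [ 0.02  0.64 -0.39  1.66  0.3   0.89 -1.74]
call rows 4 [0, np.float64(-0.1549), np.float64(0.088), np.float64(0.0051), np.float64(0.0005), np.float64(-0.001), np.float64(-0.0409)] -> [ 0.5  -0.04  0.14]
call rows 5 [0, np.float64(-0.1687), np.float64(0.1042), np.float64(0.05), np.float64(0.0), np.float64(0.0), np.float64(-0.0411)] -> [ 0.416 -0.22   0.09 ]
```

Request:
move_arm(
  moves=[
    [[0,-0.039,0.022,0,0,0,-0.01],[0,-0.078,0.044,0,0,0,-0.02],[0,-0.116,0.066,0,0,0,-0.03],[0,-0.155,0.088,0,0,0,-0.041]],
  ],
)

```text
clock: 15.15
position: [0.497, -0.0414, 0.142]
tool_rot: [3.14, -0.001, 0.583]
force: [1.5, -1.0, -1.3]
grip_width: 0.0077
finger_force: 39.2
```

Request:
move_arm(
  moves=[
    [[0,-0.034,0.021,0,0,0,-0.008],[0,-0.068,0.042,0,0,0,-0.016],[0,-0.101,0.063,0,0,0,-0.024],[0,-0.135,0.083,0.02,0,0,-0.033],[0,-0.1687,0.104,0.04,0,0,-0.041]],
  ],
)

```text
clock: 15.65
position: [0.4138, -0.2214, 0.102]
tool_rot: [3.138, -0.001, 0.84]
force: [1.2, -1.0, -0.6]
grip_width: 0.0078
finger_force: 39.2
```

Run:
```python
from h import *
C=np.array([.452,-.258]);Y=.838
im,p=grab('wrist','w6.png'); st(); 
s=bot.observe(); zt=s['position'][2]+.0035
h=cv2.cvtColor(im,cv2.COLOR_RGB2HSV); m=((h[:,:,1]<40)&(h[:,:,2]>95)).astype(np.uint8)
m[240:]=0
cn=max(cv2.findContours(m,0,2)[0],key=cv2.contourArea); print(cv2.approxPolyDP(cn,4,True)[:,0].tolist(),zt)
plan([(0,wor(C,Y,.0045,.0525,.05),Y),(0,wor(C,Y,.0045,.0525,.0165),Y)])
```

```text
15.7 [ 0.4092 -0.2266  0.0988] [-3.1411  0.0034  0.8379] F [-9.  -9.  -4.8] w 0.008 ff 39.2 q [ 0.75  0.52 -0.48  2.1   0.42  0.62 -0.75]
[[460, 78], [208, 78], [209, 97], [332, 97], [308, 118], [288, 112], [263, 119], [208, 117], [211, 154], [272, 154], [260, 167], [210, 167], [212, 239], [432, 239], [444, 167], [336, 168], [327, 160], [330, 154], [446, 154], [453, 116], [374, 113], [389, 97], [456, 96]] 0.10229952596241651
call rows 1 [0, np.float64(0.0099), np.float64(0.0004), np.float64(0.0488), np.float64(-0.0001), np.float64(0.0005), np.float64(-0.0)] -> [ 0.416 -0.22   0.05 ]
call rows 1 [0, np.float64(0.0), np.float64(-0.0), np.float64(0.0335), np.float64(0.0), np.float64(0.0), np.float64(-0.0)] -> [ 0.416 -0.22   0.016]
```

View pics/w6.png

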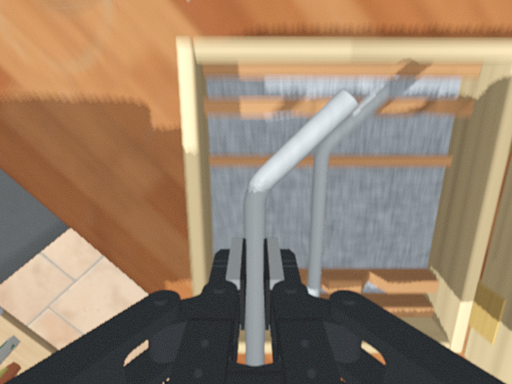

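Run:
```python
from h import *
C=np.array([.452,-.258]);Y=.838
bot.grab_frame('side');bot.grab_frame('side'); st()
plan([(0,wor(C,Y,.0035,.0525,.05),Y),(0,wor(C,Y,.0035,.0525,.016),Y)])
```

```text
15.8 [ 0.4126 -0.2216  0.101 ] [-3.1416e+00  6.0000e-04  8.3420e-01] F [0.8 0.8 0.2] w 0.008 ff 39.2 q [ 0.74  0.52 -0.48  2.09  0.41  0.62 -0.76]
call rows 2 [0, np.float64(0.0028), np.float64(0.0011), np.float64(0.051), np.float64(-0.0), np.float64(0.0001), np.float64(-0.0006)] -> [ 0.415 -0.22   0.05 ]
call rows 1 [0, np.float64(0.0), np.float64(0.0), np.float64(0.034), np.float64(-0.0), np.float64(-0.0), np.float64(-0.0)] -> [ 0.415 -0.22   0.016]
```

Request:
move_arm(
  moves=[
    [[0,0.003,0.001,0.02,0,0,-0.0005],[0,0.003,0.001,0.04,0,0,-0.0005],[0,0.003,0.001,0.055,0,0,-0.0005],[0,0.003,0.001,0.06,0,0,-0.0005],[0,0.003,0.001,0.06,0,0,-0.0005]],
  ],
)

```text
clock: 16.3
position: [0.4177, -0.2176, 0.0419]
tool_rot: [3.14, -0.001, 0.842]
force: [0.3, -0.2, 0.3]
grip_width: 0.0077
finger_force: 39.2
```

Run:
```python
from h import *
C=np.array([.452,-.258]);Y=.838
st();plan([(0,wor(C,Y,.0035,.0525,.016),Y)])
```

```text
16.3 [ 0.4177 -0.2176  0.0419] [ 3.1401e+00 -7.0000e-04  8.4220e-01] F [ 0.3 -0.2  0.3] w 0.0077 ff 39.2 q [ 0.66  0.63 -0.4   2.12  0.51  0.49 -0.86]
call rows 1 [0, np.float64(-0.0036), np.float64(-0.0), np.float64(0.0259), np.float64(0.0002), np.float64(-0.0001), np.float64(0.0007)] -> [ 0.415 -0.22   0.016]
```

Request:
move_arm(
  moves=[
    [[0,-0.003,0,0.008,0,0,0.0005],[0,-0.003,0,0.015,0,0,0.0005],[0,-0.003,0,0.02,0,0,0.0005],[0,-0.003,0,0.024,0,0,0.0005],[0,-0.003,0,0.026,0,0,0.0005]],
  ],
)

```text
clock: 16.8
position: [0.4157, -0.2203, 0.0161]
tool_rot: [3.139, -0.001, 0.839]
force: [-5.9, 2.6, 41.8]
grip_width: 0.0079
finger_force: 45.7
```

Request:
move_arm(
  moves=[
    [[0,0,0,0,0,0,0],[0.3,0,0,0,0,0,0],[0.3,0,0,0,0,0,0],[0.3,0,0,-0.01,0,0,0],[0.3,0,0,-0.05,0,0,0]],
  ],
)

```text
clock: 17.3
position: [0.414, -0.2195, 0.0646]
tool_rot: [-3.139, 0.0, 0.839]
force: [0.1, 0.5, 0.8]
grip_width: 0.0257
finger_force: 0.0
```

Request:
move_arm(
  moves=[
    [[0.3,0,0,-0.05,0,0,0],[0.3,0,0,-0.1,0,0,0],[0.3,0,0,-0.14,0,0,0],[0.3,0,0,-0.17,0,0,0],[0.3,0,0,-0.17,0,0,0]],
  ],
)

```text
clock: 17.8
position: [0.4163, -0.221, 0.2401]
tool_rot: [3.134, -0.002, 0.838]
force: [1.0, 0.0, -0.7]
grip_width: 0.0258
finger_force: 0.0
```

Run:
```python
from h import *
im,p=grab('wrist','w7.png'); np.save('w7p.npy',p,allow_pickle=True); st()
C=np.array([.452,-.258]);Y=.838
for y in(.0525,.0075): print([np.round(proj(p,wor(C,Y,a,b+y,.02)),1) for a,b in((-.077,0),(.038,0),(.077,-.039))])
cv2.imwrite('pics/w7c.png',cv2.resize(cv2.imread('pics/w7.png')[30:270,120:390],(675,600),interpolation=cv2.INTER_CUBIC))
```

```text
17.85 [ 0.4155 -0.2208  0.2381] [ 3.136e+00 -9.000e-04  8.377e-01] F [ 0.3  0.5 -0.8] w 0.0258 ff 0.0 q [ 0.86  0.31 -0.61  1.97  0.23  0.92 -0.6 ]
[array([252.2, 224. ]), array([252.1, 124.2]), array([290.2,  85.7])]
[array([290.9, 224. ]), array([294.6, 124.2]), array([334. ,  85.7])]
```

View pics/w7c.png

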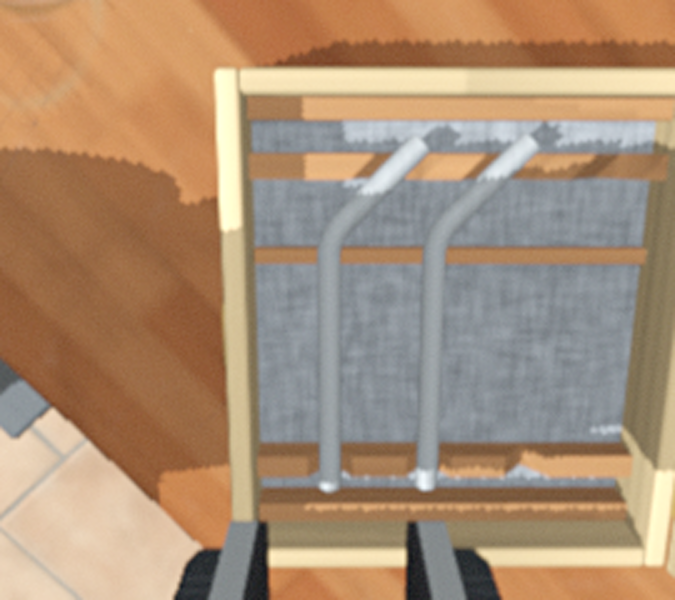

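Run:
```python
from h import *
plan([(.5,[.5,0,.28],1.2),(.5,[.44,.24,.3],1.57)])
```

```text
call rows 5 [0.5, np.float64(0.2207), np.float64(-0.0847), np.float64(-0.0422), np.float64(0.0009), np.float64(0.0), np.float64(-0.0577)] -> [0.5  0.   0.28]
call rows 5 [0.5, np.float64(0.2019), np.float64(-0.1429), np.float64(-0.02), np.float64(-0.0), np.float64(0.0), np.float64(-0.0588)] -> [0.44 0.24 0.3 ]
```

Request:
move_arm(
  moves=[
    [[0.5,0.045,-0.017,-0.01,0,0,-0.0115],[0.5,0.09,-0.034,-0.02,0,0,-0.023],[0.5,0.135,-0.051,-0.03,0,0,-0.0345],[0.5,0.18,-0.068,-0.036,0,0,-0.046],[0.5,0.2207,-0.0847,-0.042,0,0,-0.0577]],
  ],
)

```text
clock: 18.35
position: [0.4996, 0.0025, 0.2777]
tool_rot: [3.14, 0.0, 1.204]
force: [0.0, -1.8, 0.4]
grip_width: 0.0428
finger_force: 0.0
```

Request:
move_arm(
  moves=[
    [[0.5,0.04,-0.029,0,0,0,-0.012],[0.5,0.08,-0.058,-0.01,0,0,-0.024],[0.5,0.12,-0.087,-0.02,0,0,-0.036],[0.5,0.16,-0.115,-0.02,0,0,-0.048],[0.5,0.202,-0.143,-0.02,0,0,-0.0588]],
  ],
)

```text
clock: 18.85
position: [0.4383, 0.2413, 0.2973]
tool_rot: [3.14, 0.002, 1.573]
force: [1.4, 0.9, 0.5]
grip_width: 0.0425
finger_force: 0.0
```

Run:
```python
from h import *
bot.grab_frame('side');st();im,p=grab('wrist','w8.png'); np.save('w8p.npy',p,allow_pickle=True); st()
```

```text
18.9 [0.4352 0.2494 0.2977] [ 3.1405e+00 -2.7000e-03  1.5855e+00] F [-8.8  6.  -3.4] w 0.0426 ff 0.0 q [ 0.09  0.37 -0.95  1.8   0.33  1.13 -0.95]
18.95 [0.4364 0.246  0.2974] [ 3.1410e+00 -1.6000e-03  1.5815e+00] F [ 0.3 -1.3  0.1] w 0.0427 ff 0.0 q [ 0.1   0.37 -0.94  1.8   0.33  1.13 -0.94]
```

View pics/w8.png

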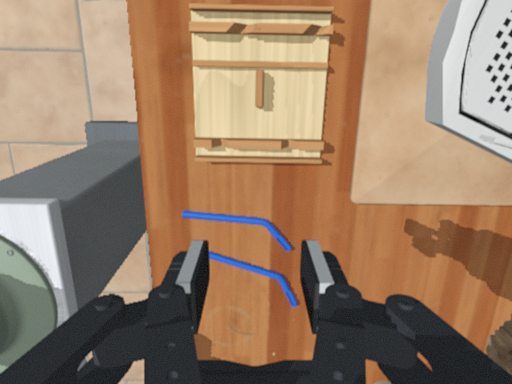

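Run:
```python
from h import *
p=np.load('w8p.npy',allow_pickle=True).item()
t,u=ray(p,259.5,70,.023),ray(p,259.5,107,.023); print('bar',(t+u)/2,np.linalg.norm(t-u),np.arctan2(*(t-u)[1::-1]))
for a,b,z in(((189.5,10),(334,11),.01),((194,66),(328,67),.01),((195,146),(323,146.5),.02),((196,162),(322,163),.01)):
    a,b=ray(p,*a,z),ray(p,*b,z); d=a-b; print((a+b)/2,np.linalg.norm(d),np.arctan2(d[1],d[0])-np.pi/2)
st()
```

```text
bar [0.44016057 0.31905683 0.023     ] 0.04190462001753818 1.5911192441786315
[0.44120953 0.404436   0.01      ] 0.16483084397532105 -4.702872342096315
[0.44165756 0.34433779 0.01      ] 0.16013337250604687 -4.703671513531227
[0.44099813 0.25000342 0.02      ] 0.16026804457384694 -4.700582005557203
[0.44160705 0.22679742 0.01      ] 0.1639578755575524 -4.70476748727263
18.95 [0.4364 0.246  0.2974] [ 3.1410e+00 -1.6000e-03  1.5815e+00] F [ 0.3 -1.3  0.1] w 0.0427 ff 0.0 q [ 0.1   0.37 -0.94  1.8   0.33  1.13 -0.94]
```

Run:
```python
from h import *
plan([(.5,[.4408,.3195,.1],1.577)])
```

```text
call rows 5 [0.5, np.float64(0.0731), np.float64(0.0051), np.float64(0.1975), np.float64(0.0001), np.float64(-0.0003), np.float64(0.0007)] -> [0.441 0.319 0.1  ]
```

Request:
move_arm(
  moves=[
    [[0.5,0.015,0.001,0.04,0,0,0],[0.5,0.03,0.002,0.08,0,0,0],[0.5,0.045,0.003,0.12,0,0,0.0003],[0.5,0.06,0.004,0.16,0,0,0.0005],[0.5,0.073,0.005,0.198,0,0,0.0007]],
  ],
)

```text
clock: 19.45
position: [0.4439, 0.313, 0.097]
tool_rot: [3.141, 0.002, 1.567]
force: [1.4, -0.7, -0.4]
grip_width: 0.0425
finger_force: 0.0
```

Run:
```python
from h import *
bot.grab_frame('side');bot.grab_frame('side');st();plan([(.5,[.4408,.3195,.012],1.577)])
```

```text
19.55 [0.442  0.3126 0.0951] [-3.1368  0.0039  1.5683] F [-0.6 -2.2  1. ] w 0.0429 ff 0.0 q [-0.19  0.69 -0.75  1.9   0.64  0.82 -1.29]
call rows 2 [0.5, np.float64(0.0072), np.float64(-0.0008), np.float64(0.0831), np.float64(-0.0008), np.float64(0.0006), np.float64(-0.0014)] -> [0.441 0.32  0.012]
```

Request:
move_arm(
  moves=[
    [[0.5,0.007,-0.001,0.035,-0.0005,0.0005,-0.0014],[0.5,0.007,-0.001,0.065,-0.0005,0.0005,-0.0014],[0.5,0.007,-0.001,0.083,-0.0005,0.0005,-0.0014],[0.5,0.007,-0.001,0.083,-0.0005,0.0005,-0.0014],[0.5,0.007,-0.001,0.083,-0.0005,0.0005,-0.0014]],
  ],
  force=60,
)

```text
clock: 20.05
position: [0.4445, 0.3198, 0.0177]
tool_rot: [3.136, -0.003, 1.574]
force: [0.7, 1.1, 0.4]
grip_width: 0.0429
finger_force: 0.0
```

Run:
```python
from h import *
st()
```

```text
20.05 [0.4445 0.3198 0.0177] [ 3.1359e+00 -2.6000e-03  1.5742e+00] F [0.7 1.1 0.4] w 0.0429 ff 0.0 q [-0.27  0.8  -0.65  1.92  0.77  0.68 -1.4 ]
```

Request:
move_arm(
  moves=[
    [[0.5,0,-0.003,0.004,0.0008,-0.0004,0],[0.5,0,-0.003,0.004,0.0008,-0.0004,0],[0.5,0,-0.003,0.004,0.0008,-0.0004,0],[0.5,0,-0.003,0.004,0.0008,-0.0004,0]],
  ],
)

```text
clock: 20.45
position: [0.4413, 0.3197, 0.0129]
tool_rot: [3.141, 0.0, 1.574]
force: [-0.1, 0.3, -0.5]
grip_width: 0.0424
finger_force: 0.0
```

Request:
move_arm(
  moves=[
    [[0,0,0,0,0,0,0],[0,0,0,0,0,0,0],[0,0,0,0,0,0,0],[0,0,0,0,0,0,0],[0,0,0,0,0,0,0]],
  ],
)

```text
clock: 20.95
position: [0.4412, 0.3198, 0.0127]
tool_rot: [3.141, 0.0, 1.574]
force: [-0.9, -0.7, 5.1]
grip_width: 0.0078
finger_force: 59.4
```

Run:
```python
from h import *
st();plan([(0,[.441,.32,.15],1.577)])
plan([(0,[.441,.32,.013],1.577)])
```

```text
20.95 [0.4412 0.3198 0.0127] [3.1412e+00 2.0000e-04 1.5745e+00] F [-0.9 -0.7  5.1] w 0.0078 ff 59.4 q [-0.28  0.81 -0.65  1.92  0.77  0.67 -1.4 ]
call rows 3 [0, np.float64(0.0002), np.float64(-0.0001), np.float64(-0.1373), np.float64(0.0001), np.float64(0.0), np.float64(-0.0004)] -> [0.441 0.32  0.15 ]
call rows 1 [0, np.float64(0.0002), np.float64(-0.0002), np.float64(-0.0003), np.float64(0.0001), np.float64(0.0), np.float64(-0.0004)] -> [0.441 0.32  0.013]
```

Request:
move_arm(
  moves=[
    [[0,0,0,-0.02,0,0,0],[0,0,0,-0.05,0,0,0],[0,0,0,-0.09,0,0,0],[0,0,0,-0.13,0,0,0],[0,0,0,-0.16,0,0,0]],
  ],
)

```text
clock: 21.45
position: [0.441, 0.32, 0.1747]
tool_rot: [3.141, -0.0, 1.575]
force: [0.9, 0.0, -1.0]
grip_width: 0.0084
finger_force: 58.9
```

Run:
```python
from h import *
st();plan([(0,[.53,.07,.17],1.25),(0,[.4527,-.257,.13],.842)])
```

```text
21.45 [0.441  0.32   0.1747] [ 3.1408e+00 -4.0000e-04  1.5748e+00] F [ 0.9  0.  -1. ] w 0.0084 ff 58.9 q [-0.14  0.59 -0.83  1.84  0.53  0.95 -1.21]
call rows 5 [0, np.float64(-0.2358), np.float64(0.0828), np.float64(0.0044), np.float64(0.0001), np.float64(-0.0001), np.float64(0.0487)] -> [0.525 0.085 0.17 ]
call rows 1 [0, np.float64(-0.0123), np.float64(0.0093), np.float64(0.0003), np.float64(0.0), np.float64(0.0), np.float64(0.003)] -> [0.53 0.07 0.17]
call rows 5 [0, np.float64(-0.2473), np.float64(0.022), np.float64(0.0296), np.float64(0.0), np.float64(0.0), np.float64(0.048)] -> [ 0.473 -0.172  0.14 ]
call rows 2 [0, np.float64(-0.0812), np.float64(0.0333), np.float64(0.0104), np.float64(0.0), np.float64(0.0), np.float64(0.0169)] -> [ 0.453 -0.257  0.13 ]
```

Request:
move_arm(
  moves=[
    [[0,-0.047,0.0165,0.001,0,0,0.01],[0,-0.094,0.033,0.002,0,0,0.02],[0,-0.141,0.05,0.003,0,0,0.03],[0,-0.189,0.066,0.004,0,0,0.039],[0,-0.236,0.083,0.004,0,0,0.049]],
  ],
)

```text
clock: 21.95
position: [0.5249, 0.0824, 0.1685]
tool_rot: [3.141, 0.001, 1.264]
force: [1.0, 0.2, -0.9]
grip_width: 0.0083
finger_force: 58.9
```

Run:
```python
from h import *
st();plan([(0,[.4527,-.257,.14],.842)])
```

```text
21.95 [0.5249 0.0824 0.1685] [3.1414e+00 5.0000e-04 1.2645e+00] F [ 1.   0.2 -0.9] w 0.0083 ff 58.9 q [ 0.28  0.55 -0.75  1.88  0.47  0.9  -1.01]
call rows 5 [0, np.float64(-0.248), np.float64(0.0241), np.float64(0.0206), np.float64(0.0), np.float64(0.0001), np.float64(0.0483)] -> [ 0.473 -0.161  0.148]
call rows 2 [0, np.float64(-0.0901), np.float64(0.0381), np.float64(0.0081), np.float64(0.0), np.float64(-0.0), np.float64(0.0189)] -> [ 0.453 -0.257  0.14 ]
```

Request:
move_arm(
  moves=[
    [[0,-0.049,0.005,0.004,0,0,0.0096],[0,-0.099,0.0096,0.008,0,0,0.019],[0,-0.148,0.0145,0.012,0,0,0.029],[0,-0.198,0.019,0.016,0,0,0.0386],[0,-0.248,0.024,0.02,0,0,0.0483]],
  ],
)

```text
clock: 22.45
position: [0.4727, -0.1604, 0.1486]
tool_rot: [3.141, 0.0, 0.961]
force: [1.4, -0.5, -0.5]
grip_width: 0.008
finger_force: 58.9
```

Request:
move_arm(
  moves=[
    [[0,-0.04,0.017,0.004,0,0,0.009],[0,-0.07,0.03,0.006,0,0,0.015],[0,-0.09,0.038,0.008,0,0,0.0189],[0,-0.09,0.038,0.008,0,0,0.0189],[0,-0.09,0.038,0.008,0,0,0.0189]],
  ],
)

```text
clock: 22.95
position: [0.4532, -0.2539, 0.1406]
tool_rot: [-3.141, -0.0, 0.844]
force: [0.5, 0.6, -1.5]
grip_width: 0.0081
finger_force: 58.9
```

Run:
```python
from h import *
bot.grab_frame('side');bot.grab_frame('side');st();plan([(0,[.4527,-.257,.08],.842)])
```

```text
23.05 [ 0.4537 -0.2531  0.1408] [ 3.1414e+00 -2.0000e-04  8.4600e-01] F [ 0.4 -0.3 -2.3] w 0.0083 ff 58.9 q [ 0.84  0.54 -0.6   1.94  0.42  0.79 -0.72]
call rows 2 [0, np.float64(-0.0036), np.float64(0.0019), np.float64(0.0608), np.float64(0.0), np.float64(-0.0), np.float64(0.0006)] -> [ 0.453 -0.257  0.08 ]
```

Request:
move_arm(
  moves=[
    [[0,-0.0036,0.0019,0.02,0,0,0.0006],[0,-0.0036,0.0019,0.045,0,0,0.0006],[0,-0.0036,0.0019,0.06,0,0,0.0006],[0,-0.0036,0.0019,0.06,0,0,0.0006],[0,-0.0036,0.0019,0.06,0,0,0.0006]],
  ],
)

```text
clock: 23.55
position: [0.4529, -0.2575, 0.0811]
tool_rot: [3.141, -0.0, 0.842]
force: [-0.4, -0.7, -1.0]
grip_width: 0.0081
finger_force: 58.9
```

Run:
```python
from h import *
im,p=grab('wrist','w9.png');st();plan([(0,[.4527,-.257,.0385],.842)])
C=np.array([.452,-.258]);Y=.838
z=bot.observe()['position'][2]-.012
np.save('w9p.npy',p,allow_pickle=True)
```

```text
23.6 [ 0.453  -0.2578  0.0815] [ 3.1406e+00 -1.0000e-04  8.4140e-01] F [-0.1  0.4 -1.1] w 0.0081 ff 58.9 q [ 0.8   0.63 -0.54  1.97  0.5   0.67 -0.78]
call rows 1 [0, np.float64(0.0004), np.float64(-0.0008), np.float64(0.043), np.float64(0.0002), np.float64(-0.0), np.float64(-0.0001)] -> [ 0.453 -0.257  0.039]
```

View pics/w9.png

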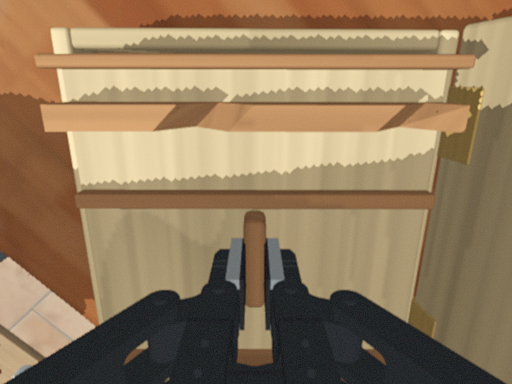

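Request:
move_arm(
  moves=[
    [[0,0,-0.001,0.01,0,0,0],[0,0,-0.001,0.018,0,0,0],[0,0,-0.001,0.025,0,0,0],[0,0,-0.001,0.032,0,0,0],[0,0,-0.001,0.036,0,0,0]],
  ],
)

```text
clock: 24.1
position: [0.4514, -0.2572, 0.0439]
tool_rot: [-3.141, 0.0, 0.841]
force: [-0.2, 0.3, -1.7]
grip_width: 0.0079
finger_force: 59.0
```

Run:
```python
from h import *
st()
```

```text
24.1 [ 0.4514 -0.2572  0.0439] [-3.1411e+00  3.0000e-04  8.4080e-01] F [-0.2  0.3 -1.7] w 0.0079 ff 59.0 q [ 0.76  0.69 -0.49  1.99  0.55  0.6  -0.83]
```

Request:
move_arm(
  moves=[
    [[0,0.0005,-0.0005,0.002,0,0,0],[0,0.0005,-0.0005,0.004,0,0,0],[0,0.0005,-0.0005,0.005,0,0,0],[0,0.0005,-0.0005,0.006,0,0,0],[0,0.0005,-0.0005,0.006,0,0,0]],
  ],
)

```text
clock: 24.6
position: [0.4519, -0.2568, 0.0397]
tool_rot: [3.14, 0.0, 0.841]
force: [-4.3, 1.6, 17.2]
grip_width: 0.0081
finger_force: 61.4
```

Run:
```python
from h import *
st()
```

```text
24.6 [ 0.4519 -0.2568  0.0397] [3.1402e+00 4.0000e-04 8.4070e-01] F [-4.3  1.6 17.2] w 0.0081 ff 61.4 q [ 0.76  0.69 -0.48  1.99  0.56  0.59 -0.84]
```

Request:
move_arm(
  moves=[
    [[0.3,0,0,0,0,0,0],[0.3,0,0,0,0,0,0],[0.3,0,0,-0.005,0,0,0],[0.3,0,0,-0.03,0,0,0],[0.3,0,0,-0.08,0,0,0]],
  ],
  force=40,
)

```text
clock: 25.1
position: [0.4502, -0.2557, 0.1176]
tool_rot: [-3.137, 0.001, 0.841]
force: [0.9, -0.3, 1.0]
grip_width: 0.0257
finger_force: 0.0
```

```bash
cat >> h.py <<'E'
def blues(im,p,z=.005):
    h=cv2.cvtColor(im,cv2.COLOR_RGB2HSV); m=cv2.inRange(h,(105,120,70),(130,255,255))
    k,l,s,c=cv2.connectedComponentsWithStats(m); out=[]
    for i in range(1,k):
        if s[i,4]<200: continue
        ys,xs=np.where(l==i); P=np.array([ray(p,a,b,z)[:2] for a,b in zip(xs,ys)])
        D=np.linalg.norm(P[:,None]-P[None],axis=2); a,b=np.unravel_index(D.argmax(),D.shape)
        e,f=P[a],P[b]; mid=P.mean(0); d=f-e
        if d[0]*(mid-e)[1]-d[1]*(mid-e)[0]<0: e,f=f,e; d=-d
        L=np.linalg.norm(d); yaw=np.arctan2(d[1],d[0])+np.arctan2(.039,.154)
        o=(e+f)/2-wor(np.zeros(2),yaw,-.005,-.0195,0)[:2]
        out.append((o,yaw)); print('blue',o.round(4),round(yaw,3),'chord',L.round(4),'px',s[i],'n',s[i,4])
    return out
E
python3 - <<'E'
from h import *
st()
blues(cv2.imread('pics/w8.png')[:,:,::-1].copy(),np.load('w8p.npy',allow_pickle=True).item())
im,p=grab('scene','s2.png'); blues(im,p) 
plan([(.35,[.46,-.2,.25],.75),(.35,[.49,.03,.3],.3)])
E
```

```text
25.1 [ 0.4502 -0.2557  0.1176] [-3.1368e+00  8.0000e-04  8.4130e-01] F [ 0.9 -0.3  1. ] w 0.0257 ff 0.0 q [ 0.83  0.57 -0.58  1.95  0.45  0.75 -0.74]
blue [0.4191 0.1443] -0.079 chord 0.1603 px [182 211 109  40 722] n 722
blue [0.4479 0.0657] -0.342 chord 0.1577 px [208 252  89  55 625] n 625
call rows 3 [0.35, np.float64(0.0468), np.float64(-0.0325), np.float64(-0.124), np.float64(0.0007), np.float64(-0.0002), np.float64(0.0146)] -> [ 0.46 -0.2   0.25]
call rows 5 [0.35, np.float64(0.1787), np.float64(-0.1479), np.float64(-0.05), np.float64(0.0), np.float64(-0.0), np.float64(0.0716)] -> [0.49 0.03 0.3 ]
```

Request:
move_arm(
  moves=[
    [[0.35,0.016,-0.011,-0.041,0.0007,0,0.005],[0.35,0.03,-0.02,-0.08,0.0007,0,0.01],[0.35,0.047,-0.032,-0.124,0.0007,0,0.0146],[0.35,0.047,-0.032,-0.124,0.0007,0,0.0146]],
  ],
)

```text
clock: 25.55
position: [0.4616, -0.1981, 0.2481]
tool_rot: [3.139, -0.003, 0.751]
force: [1.2, -0.5, -1.6]
grip_width: 0.0301
finger_force: 0.0
```

Run:
```python
from h import *
im,p=grab('wrist','w10.png'); np.save('w10p.npy',p,allow_pickle=True); st()
```

```text
25.6 [ 0.4604 -0.1995  0.2455] [ 3.141e+00 -1.100e-03  7.504e-01] F [-0.6 -0.5 -1.4] w 0.0301 ff 0.0 q [ 0.81  0.37 -0.67  1.88  0.27  0.98 -0.79]
```

Request:
move_arm(
  moves=[
    [[0.35,0.036,-0.03,-0.01,0,0,0.0143],[0.35,0.072,-0.059,-0.02,0,0,0.0286],[0.35,0.107,-0.089,-0.03,0,0,0.043],[0.35,0.143,-0.118,-0.04,0,0,0.0573],[0.35,0.179,-0.148,-0.05,0,0,0.0716]],
  ],
)

```text
clock: 26.1
position: [0.4893, 0.0311, 0.2931]
tool_rot: [-3.138, 0.003, 0.295]
force: [1.4, -0.6, 0.1]
grip_width: 0.03
finger_force: 0.0
```

Run:
```python
from h import *
bot.grab_frame('side');im,p=grab('wrist','w11.png'); blues(im,p); st()
im,p=grab('wrist','w11b.png'); q=blues(im,p); st()
```

```text
blue [0.4187 0.1459] -0.062 chord 0.162 px [145 130  67  97 802] n 802
blue [0.4447 0.0645] -0.294 chord 0.1601 px [194 142  91  78 786] n 786
26.2 [0.4899 0.036  0.2941] [-3.1365  0.      0.3022] F [-0.1 -1.5 -0. ] w 0.0299 ff 0.0 q [ 0.36  0.3  -0.69  1.84  0.21  1.08 -1.67]
blue [0.4191 0.1455] -0.074 chord 0.1618 px [142 129  68  96 794] n 794
blue [0.4452 0.0658] -0.305 chord 0.1608 px [190 141  93  78 776] n 776
26.25 [0.4896 0.0326 0.2932] [-3.1375e+00  1.8000e-03  3.0310e-01] F [ 0.9 -0.4 -0.1] w 0.03 ff 0.0 q [ 0.37  0.3  -0.68  1.84  0.21  1.08 -1.66]
```

View pics/w10.png

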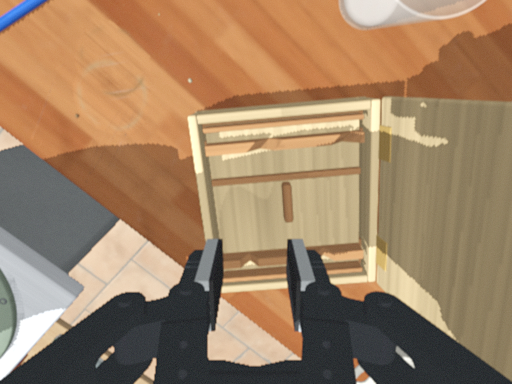

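Run:
```python
from h import *
p=np.load('w10p.npy',allow_pickle=True).item(); C=np.array([.452,-.258]);Y=.838
t,u=ray(p,287,182,.05),ray(p,289.5,221.5,.05); m=(t+u)/2
print('bar case',inframe(C,Y,m),np.linalg.norm(t-u),np.arctan2(*(t-u)[1::-1]))
a,b=ray(p,213,183,.037),ray(p,359,171,.037); print('rail yaw',np.arctan2(*(a-b)[1::-1])-np.pi/2, np.linalg.norm(a-b), inframe(C,Y,(a+b)/2))
print('rim',[inframe(C,Y,ray(p,*q,.054)).round(4) for q in((189,116),(381,99))])
st(); plan([(.35,[.4448,.0643,.12],-.325),(.35,[.4448,.0643,.05],-.325)])
```

```text
bar case [0.00280687 0.00059118] 0.04511660171279566 0.8417980221060228
rail yaw 0.8367497722326442 0.1585157328697504 [0.02712024 0.00086601]
rim [array([0.102 , 0.0924]), array([ 0.102 , -0.0938])]
26.25 [0.4896 0.0326 0.2932] [-3.1375e+00  1.8000e-03  3.0310e-01] F [ 0.9 -0.4 -0.1] w 0.03 ff 0.0 q [ 0.37  0.3  -0.68  1.84  0.21  1.08 -1.66]
call rows 5 [0.35, np.float64(-0.033), np.float64(-0.0429), np.float64(0.1735), np.float64(-0.0005), np.float64(0.0005), np.float64(0.1)] -> [0.445 0.064 0.12 ]
call rows 2 [0.35, np.float64(0.0), np.float64(0.0), np.float64(0.07), np.float64(-0.0), np.float64(-0.0), np.float64(-0.0)] -> [0.445 0.064 0.05 ]
```

Request:
move_arm(
  moves=[
    [[0.35,-0.007,-0.009,0.035,0,0,0.02],[0.35,-0.013,-0.017,0.07,0,0,0.04],[0.35,-0.02,-0.026,0.104,0,0,0.06],[0.35,-0.026,-0.034,0.139,0,0,0.08],[0.35,-0.033,-0.043,0.173,0,0,0.1]],
  ],
)

```text
clock: 26.75
position: [0.444, 0.0604, 0.1186]
tool_rot: [-3.141, 0.005, -0.335]
force: [1.7, 0.2, -0.3]
grip_width: 0.0301
finger_force: 0.0
```

Run:
```python
from h import *
bot.grab_frame('side'); bot.grab_frame('side');im,p=grab('wrist','w12.png'); blues(im,p); st()
plan([(.35,[.4448,.0643,.05],-.325)])
```

```text
blue [0.4453 0.0662] -0.316 chord 0.1625 px [ 243   82   64  193 2413] n 2413
blue [0.4421 0.1442] -0.187 chord 0.1235 px [ 152  142   40  141 1657] n 1657
26.9 [0.4435 0.0611 0.1193] [ 3.141   0.0074 -0.3262] F [-0.1 -0.4  0.8] w 0.0297 ff 0.0 q [ 0.1   0.46 -0.47  2.13  0.34  0.63 -2.5 ]
call rows 2 [0.35, np.float64(0.0007), np.float64(-0.0035), np.float64(0.0693), np.float64(0.0001), np.float64(0.0012), np.float64(-0.0002)] -> [0.445 0.064 0.05 ]
```

Run:
```python
from h import *
plan([(.35,[.4448,.0648,.06],-.03)])
```

```text
call rows 2 [0.35, np.float64(0.0004), np.float64(-0.0039), np.float64(0.0593), np.float64(-0.0001), np.float64(0.0012), np.float64(-0.0471)] -> [0.445 0.065 0.06 ]
```

Request:
move_arm(
  moves=[
    [[0.4,0,-0.004,0,0,0.001,-0.0235],[0.4,0,-0.004,0.02,0,0.001,-0.047],[0.4,0,-0.004,0.04,0,0.001,-0.047],[0.4,0,-0.004,0.059,0,0.001,-0.047],[0.4,0,-0.004,0.059,0,0.001,-0.047]],
  ],
)

```text
clock: 27.4
position: [0.4463, 0.0646, 0.0612]
tool_rot: [-3.141, -0.002, -0.033]
force: [-0.2, 1.0, 0.6]
grip_width: 0.0342
finger_force: 0.0
```

Run:
```python
from h import *
bot.grab_frame('side'); st()
plan([(.35,[.4448,.0648,.001],-.03)])
```

```text
27.45 [0.4466 0.065  0.0621] [-3.1403e+00 -3.0000e-03 -3.3100e-02] F [ 0.4 -0.5  0.8] w 0.0341 ff 0.0 q [ 0.08  0.57 -0.46  2.16  0.51  0.51 -2.37]
call rows 2 [0.35, np.float64(-0.002), np.float64(0.0003), np.float64(0.0611), np.float64(-0.0002), np.float64(-0.0005), np.float64(-0.0005)] -> [0.445 0.065 0.001]
```

Request:
move_arm(
  moves=[
    [[0.4,-0.001,0,0,0,0,-0.014],[0.4,-0.001,0,0.02,0,0,-0.014],[0.4,-0.001,0,0.04,0,0,-0.014],[0.4,-0.001,0,0.055,0,0,-0.014],[0.4,-0.001,0,0.06,0,0,-0.014]],
  ],
)

```text
clock: 27.95
position: [0.446, 0.0654, 0.0019]
tool_rot: [-3.141, -0.004, 0.054]
force: [0.3, -0.8, 0.1]
grip_width: 0.034
finger_force: 0.0
```

Run:
```python
from h import *
bot.grab_frame('side'); st()
plan([(.35,[.4448,.0648,.001],.055)])
```

```text
28.0 [0.4458 0.0656 0.0017] [-3.1404 -0.0038  0.0544] F [-1.1  0.2 -0.7] w 0.0344 ff 0.0 q [-0.01  0.69 -0.35  2.18  0.65  0.37 -2.41]
call rows 1 [0.35, np.float64(-0.0011), np.float64(0.0008), np.float64(0.0007), np.float64(-0.0002), np.float64(-0.0006), np.float64(-0.0001)] -> [0.445 0.065 0.001]
```

Request:
move_arm(
  moves=[
    [[0,-0.001,0,0.001,0,0,0],[0,-0.001,0,0.001,0,0,0],[0,-0.001,0,0.001,0,0,0],[0,-0.001,0,0.001,0,0,0],[0,-0.001,0,0.001,0,0,0]],
  ],
)

```text
clock: 28.5
position: [0.4447, 0.0657, 0.0014]
tool_rot: [-3.14, -0.005, 0.054]
force: [-1.1, -0.7, 8.3]
grip_width: 0.008
finger_force: 39.4
```

Request:
move_arm(
  moves=[
    [[0,0,0,0,0,0,0],[0,0,0,-0.02,0,0,0],[0,0,0,-0.05,0,0,-0.01],[0,0,0,-0.09,0,0,-0.03],[0,0,0,-0.14,0,0,-0.05]],
  ],
)

```text
clock: 29.0
position: [0.4428, 0.0654, 0.142]
tool_rot: [-3.141, -0.002, 0.374]
force: [1.2, -1.2, -0.2]
grip_width: 0.0078
finger_force: 39.3
```

Run:
```python
from h import *
bot.grab_frame('side');bot.grab_frame('side');im,p=grab('wrist','w13.png');st(); s=bot.observe()
o=blues(im,p,s['position'][2]+.004)
for a,y in o: print(inframe(s['position'],s['tool_rot'][2],a),y-s['tool_rot'][2])
C=np.array([.452,-.258]);Y=.838
plan([(0,[.48,-.1,.16],.6),(0,wor(C,Y,.005,-.037,.13),Y)])
```

```text
29.15 [0.4453 0.0651 0.1435] [ 3.1401 -0.0085  0.3679] F [-0.3  0.3 -1.3] w 0.0081 ff 39.3 q [ 0.28  0.45 -0.7   2.11  0.45  0.72 -1.92]
blue [0.4543 0.0721] 0.344 chord 0.1413 px [ 244   97  115  270 6343] n 6343
blue [0.4721 0.1302] -0.067 chord 0.0805 px [ 122  113  115  139 1953] n 1953
[0.01100523 0.00330173] -0.024027769030517787
[0.04849723 0.05112457] -0.43484266715405073
call rows 4 [0, np.float64(-0.0268), np.float64(0.1665), np.float64(-0.0165), np.float64(0.0004), np.float64(-0.0013), np.float64(-0.0369)] -> [ 0.48 -0.1   0.16]
call rows 4 [0, np.float64(-0.0987), np.float64(0.1494), np.float64(0.03), np.float64(-0.0), np.float64(-0.0), np.float64(-0.0379)] -> [ 0.483 -0.279  0.13 ]
```

View pics/w13.png

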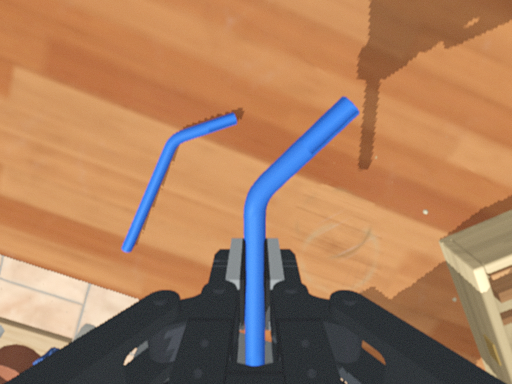

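Request:
move_arm(
  moves=[
    [[0,-0.007,0.042,-0.004,0,-0.0003,-0.009],[0,-0.013,0.083,-0.008,0,-0.0006,-0.0185],[0,-0.02,0.125,-0.012,0,-0.001,-0.028],[0,-0.027,0.1665,-0.016,0,-0.0013,-0.037]],
  ],
)

```text
clock: 29.55
position: [0.4781, -0.1013, 0.1562]
tool_rot: [-3.141, 0.005, 0.602]
force: [0.4, 0.6, -0.9]
grip_width: 0.008
finger_force: 39.3
```

Run:
```python
from h import *
st()
C=np.array([.452,-.258]);Y=.838
plan([(0,wor(C,Y,.0075,-.0373,.13),Y)])
```

```text
29.55 [ 0.4781 -0.1013  0.1562] [-3.1408  0.0054  0.6024] F [ 0.4  0.6 -0.9] w 0.008 ff 39.3 q [ 0.65  0.5  -0.74  1.99  0.46  0.82 -1.32]
call rows 4 [0, np.float64(-0.0942), np.float64(0.1488), np.float64(0.0265), np.float64(-0.0002), np.float64(0.0008), np.float64(-0.0375)] -> [ 0.485 -0.277  0.13 ]
```

Request:
move_arm(
  moves=[
    [[0,-0.024,0.037,0.005,0,0,-0.0095],[0,-0.047,0.075,0.01,0,0,-0.019],[0,-0.071,0.112,0.02,0,0.0004,-0.028],[0,-0.094,0.149,0.026,0,0.0004,-0.0375],[0,-0.094,0.149,0.026,0,0.0004,-0.0375]],
  ],
)

```text
clock: 30.05
position: [0.483, -0.2814, 0.1287]
tool_rot: [-3.139, 0.004, 0.83]
force: [-0.8, 1.3, -1.4]
grip_width: 0.0079
finger_force: 39.3
```

Run:
```python
from h import *
bot.grab_frame('side');bot.grab_frame('side');st()
C=np.array([.452,-.258]);Y=.838
plan([(0,wor(C,Y,.0075,-.0373,.07),Y)])
```

```text
30.15 [ 0.4843 -0.276   0.1298] [-3.1388e+00  1.9000e-03  8.3370e-01] F [0.3 1.8 1.2] w 0.0079 ff 39.3 q [ 0.93  0.65 -0.74  1.84  0.55  0.88 -0.81]
call rows 2 [0, np.float64(-0.0006), np.float64(0.0014), np.float64(0.0598), np.float64(-0.0004), np.float64(0.0003), np.float64(-0.0007)] -> [ 0.485 -0.277  0.07 ]
```

Request:
move_arm(
  moves=[
    [[0,0,0.001,0.02,-0.0004,0.0003,-0.0007],[0,0,0.001,0.04,-0.0004,0.0003,-0.0007],[0,0,0.001,0.055,-0.0004,0.0003,-0.0007],[0,0,0.001,0.06,-0.0004,0.0003,-0.0007],[0,0,0.001,0.06,-0.0004,0.0003,-0.0007]],
  ],
)

```text
clock: 30.65
position: [0.4856, -0.2755, 0.0703]
tool_rot: [3.141, 0.0, 0.842]
force: [-0.7, 0.2, -0.1]
grip_width: 0.0082
finger_force: 39.3
```

Run:
```python
from h import *
bot.grab_frame('side');im,p=grab('wrist','w14.png');st()
C=np.array([.452,-.258]);Y=.838
s=bot.observe(); print(inframe(C,Y,s['position']))
plan([(0,wor(C,Y,.0075,-.0373,.0415),Y)])
```

```text
30.75 [ 0.486  -0.2761  0.0713] [ 3.1398e+00 -2.0000e-04  8.4100e-01] F [-0.   0.1 -0.1] w 0.0079 ff 39.3 q [ 0.88  0.73 -0.68  1.87  0.64  0.77 -0.88]
[ 0.00925068 -0.0374045 ]
call rows 1 [0, np.float64(-0.0018), np.float64(-0.0002), np.float64(0.0298), np.float64(0.0003), np.float64(-0.0), np.float64(0.0005)] -> [ 0.485 -0.277  0.041]
```

Request:
move_arm(
  moves=[
    [[0,-0.0015,0,0.01,0,0,0.0003],[0,-0.0015,0,0.018,0,0,0.0003],[0,-0.0015,0,0.023,0,0,0.0003],[0,-0.0015,0,0.026,0,0,0.0003],[0,-0.0015,0,0.028,0,0,0.0003]],
  ],
)

```text
clock: 31.25
position: [0.4846, -0.2774, 0.0425]
tool_rot: [3.141, 0.0, 0.839]
force: [-3.7, 1.1, 11.9]
grip_width: 0.0085
finger_force: 40.5
```

Run:
```python
from h import *
C=np.array([.452,-.258]);Y=.838
st();s=bot.observe(); print(inframe(C,Y,s['position']))
```

```text
31.25 [ 0.4846 -0.2774  0.0425] [3.1406e+00 1.0000e-04 8.3880e-01] F [-3.7  1.1 11.9] w 0.0085 ff 40.5 q [ 0.86  0.77 -0.64  1.88  0.68  0.72 -0.91]
[ 0.00735929 -0.03722207]
```

Request:
move_arm(
  moves=[
    [[0,0,0,0,0,0,0],[0.25,0,0,0,0,0,0],[0.25,0,0,0,0,0,0],[0.25,0,0,-0.01,0,0,0],[0.25,0,0,-0.05,0,0,0]],
  ],
)

```text
clock: 31.75
position: [0.483, -0.2767, 0.0912]
tool_rot: [-3.138, 0.001, 0.839]
force: [-0.2, -1.5, 1.0]
grip_width: 0.0214
finger_force: 0.0
```

Request:
move_arm(
  moves=[
    [[0.25,0,0,-0.05,0,0,0],[0.25,0,0,-0.1,0,0,0],[0.25,-0.01,0,-0.14,0,0,0],[0.25,-0.02,-0.01,-0.16,0,0,0],[0.25,-0.03,-0.02,-0.16,0,0,0]],
  ],
)

```text
clock: 32.25
position: [0.45, -0.2865, 0.2559]
tool_rot: [3.136, -0.0, 0.839]
force: [-0.3, 0.2, 0.2]
grip_width: 0.0215
finger_force: 0.0
```

Run:
```python
from h import *
C=np.array([.452,-.258]);Y=.838
bot.grab_frame('side');bot.grab_frame('side');im,p=grab('wrist','w15.png');st()
for o,y in blues(im,p,.046): print(inframe(C,Y,o),y-Y)
plan([(.4,[.5,0,.25],.5),(.4,[.47,.08,.25],.3)])
```

```text
32.4 [ 0.4486 -0.2866  0.2526] [3.1405e+00 7.0000e-04 8.3780e-01] F [0.5 0.6 0.1] w 0.0212 ff 0.0 q [ 1.08  0.46 -0.84  1.79  0.39  1.07 -0.64]
blue [ 0.4816 -0.277 ] 0.849 chord 0.1602 px [ 269   53   51  153 1410] n 1410
[ 0.00571056 -0.03474607] 0.010664604053517324
call rows 5 [0.4, np.float64(0.2124), np.float64(-0.1319), np.float64(0.0019), np.float64(0.0002), np.float64(0.0001), np.float64(0.0462)] -> [ 0.493 -0.04   0.25 ]
call rows 1 [0.4, np.float64(0.0273), np.float64(-0.0308), np.float64(0.0004), np.float64(-0.0), np.float64(-0.0), np.float64(0.0076)] -> [0.5  0.   0.25]
call rows 2 [0.4, np.float64(0.012), np.float64(-0.0845), np.float64(-0.0), np.float64(-0.0), np.float64(-0.0), np.float64(0.0318)] -> [0.47 0.08 0.25]
```

Request:
move_arm(
  moves=[
    [[0.4,0.042,-0.026,0,0,0,0.009],[0.4,0.085,-0.053,0,0,0,0.018],[0.4,0.127,-0.079,0,0,0,0.027],[0.4,0.17,-0.105,0,0,0,0.037],[0.4,0.212,-0.132,0,0,0,0.046]],
  ],
)

```text
clock: 32.9
position: [0.493, -0.0383, 0.2518]
tool_rot: [3.141, 0.0, 0.548]
force: [1.7, -0.2, -0.4]
grip_width: 0.0341
finger_force: 0.0
```

Run:
```python
from h import *
bot.grab_frame('side');bot.grab_frame('side');im,p=grab('wrist','w16.png');st(); blues(im,p)
plan([(.4,[.45,.1,.18],.42)])
```

```text
33.05 [ 0.4933 -0.0367  0.252 ] [-3.1413e+00 -6.0000e-04  5.5630e-01] F [-0.  -0.9 -0.7] w 0.034 ff 0.0 q [ 0.61  0.39 -0.85  1.88  0.34  1.02 -1.39]
blue [0.4188 0.1448] -0.072 chord 0.1627 px [  53   91  100   91 1144] n 1144
blue [ 0.4782 -0.3112] 0.878 chord 0.1686 px [ 420  211   39  114 1008] n 1008
call rows 4 [0.4, np.float64(0.0354), np.float64(-0.1389), np.float64(0.0721), np.float64(-0.0001), np.float64(-0.0001), np.float64(0.0217)] -> [0.45 0.1  0.18]
```

Request:
move_arm(
  moves=[
    [[0.4,0.009,-0.035,0.018,0,0,0.005],[0.4,0.018,-0.07,0.036,0,0,0.011],[0.4,0.027,-0.104,0.054,0,0,0.016],[0.4,0.035,-0.139,0.072,0,0,0.022],[0.4,0.035,-0.139,0.072,0,0,0.022]],
  ],
)

```text
clock: 33.55
position: [0.4481, 0.0993, 0.1784]
tool_rot: [-3.14, 0.002, 0.416]
force: [0.2, -0.7, 0.2]
grip_width: 0.0338
finger_force: 0.0
```

Run:
```python
from h import *
bot.grab_frame('side');st()
plan([(.4,[.4188,.1440,.06],.36)])
```

```text
33.6 [0.4492 0.0973 0.1792] [-3.1414e+00  1.7000e-03  4.1540e-01] F [ 0.3 -1.2  0.1] w 0.0343 ff 0.0 q [ 0.29  0.43 -0.8   2.04  0.42  0.84 -1.91]
call rows 3 [0.4, np.float64(-0.0088), np.float64(-0.055), np.float64(0.1192), np.float64(-0.0), np.float64(0.0003), np.float64(0.0088)] -> [0.419 0.144 0.06 ]
```

Request:
move_arm(
  moves=[
    [[0.4,-0.003,-0.018,0.03,0,0,0.003],[0.4,-0.006,-0.037,0.07,0,0,0.006],[0.4,-0.009,-0.055,0.105,0,0,0.0085],[0.4,-0.009,-0.055,0.119,0,0,0.0085],[0.4,-0.009,-0.055,0.119,0,0,0.0085]],
  ],
)

```text
clock: 34.1
position: [0.4196, 0.1417, 0.0596]
tool_rot: [3.14, 0.003, 0.359]
force: [0.4, -0.3, 1.2]
grip_width: 0.0342
finger_force: 0.0
```

Run:
```python
from h import *
bot.grab_frame('side');st()
plan([(.4,[.4188,.1440,.001],.36)])
```

```text
34.15 [0.4203 0.1418 0.0609] [3.1403e+00 1.0000e-03 3.5780e-01] F [-0.4  0.1  0.2] w 0.034 ff 0.0 q [ 0.02  0.6  -0.62  2.17  0.66  0.57 -2.31]
call rows 2 [0.4, np.float64(-0.0006), np.float64(-0.0027), np.float64(0.0598), np.float64(0.0002), np.float64(0.0002), np.float64(-0.0003)] -> [0.419 0.144 0.001]
```

Request:
move_arm(
  moves=[
    [[0.4,-0.0006,-0.0027,0.015,0,0,-0.006],[0.4,-0.0006,-0.0027,0.035,0,0,-0.006],[0.4,-0.0006,-0.0027,0.05,0,0,-0.006],[0.4,-0.0006,-0.0027,0.06,0,0,-0.006],[0.4,-0.0006,-0.0027,0.06,0,0,-0.006]],
  ],
)

```text
clock: 34.65
position: [0.4191, 0.1444, 0.0012]
tool_rot: [3.14, -0.0, 0.395]
force: [0.0, 0.5, 0.5]
grip_width: 0.0341
finger_force: 0.0
```

Request:
move_arm(
  moves=[
    [[0.4,0,0,0,0,0,0],[0,0,0,0,0,0,0],[0,0,0,0,0,0,0],[0,0,0,0,0,0,0],[0,0,0,0,0,0,0]],
  ],
)

```text
clock: 35.15
position: [0.4192, 0.1451, 0.0019]
tool_rot: [3.14, -0.002, 0.396]
force: [-1.0, -1.1, 9.8]
grip_width: 0.0079
finger_force: 39.3
```

Request:
move_arm(
  moves=[
    [[0,0,0,0,0,0,0],[0,0,0,-0.02,0,0,0],[0,0,0,-0.05,0,0,-0.01],[0,0,0,-0.09,0,0,-0.02],[0,0,0,-0.14,0,0,-0.03]],
  ],
)

```text
clock: 35.65
position: [0.4175, 0.1449, 0.1423]
tool_rot: [3.141, 0.002, 0.588]
force: [0.8, -0.4, 0.9]
grip_width: 0.0078
finger_force: 39.6
```

Run:
```python
from h import *
bot.grab_frame('side');bot.grab_frame('side');im,p=grab('wrist','w17.png');st(); s=bot.observe()
for f in ('w13.png','w17.png'):
    i=cv2.imread('pics/'+f); h=cv2.cvtColor(i,cv2.COLOR_BGR2HSV); m=cv2.inRange(h,(105,120,70),(130,255,255)); m[240:]=0; m[:,:220]=0
    ys,xs=np.where(m); print(f,xs.min(),xs.max(),ys.min(),[(int(xs[ys==r].min()),int(xs[ys==r].max())) for r in(235,215,195,170)])
plan([(0,[.48,-.1,.16],.6)])
```

```text
35.8 [0.4199 0.1451 0.1438] [ 3.1385 -0.0047  0.5834] F [-1.  -0.9 -2.1] w 0.0081 ff 39.6 q [ 0.18  0.48 -0.82  2.11  0.52  0.75 -1.97]
w13.png 220 358 97 [(245, 264), (244, 264), (248, 271), (267, 297)]
w17.png 244 357 99 [(245, 264), (244, 264), (248, 272), (268, 298)]
call rows 5 [0, np.float64(-0.0838), np.float64(0.235), np.float64(-0.0157), np.float64(0.0005), np.float64(-0.0007), np.float64(-0.0026)] -> [ 0.479 -0.097  0.16 ]
call rows 1 [0, np.float64(-0.001), np.float64(0.0027), np.float64(-0.0002), np.float64(0.0), np.float64(-0.0), np.float64(-0.0)] -> [ 0.48 -0.1   0.16]
```

Request:
move_arm(
  moves=[
    [[0,-0.017,0.047,-0.003,0,0,0],[0,-0.034,0.094,-0.006,0,0,0],[0,-0.05,0.141,-0.009,0.0003,-0.0003,-0.001],[0,-0.067,0.188,-0.012,0.0003,-0.0003,-0.002],[0,-0.084,0.235,-0.016,0.0003,-0.0003,-0.0026]],
  ],
)

```text
clock: 36.3
position: [0.4777, -0.0992, 0.157]
tool_rot: [-3.14, 0.002, 0.601]
force: [1.5, 0.9, -0.8]
grip_width: 0.0078
finger_force: 39.5
```

Run:
```python
from h import *
st()
C=np.array([.452,-.258]);Y=.838
plan([(0,wor(C,Y,.0075,.0487,.13),Y)])
```

```text
36.3 [ 0.4777 -0.0992  0.157 ] [-3.1404e+00  2.4000e-03  6.0050e-01] F [ 1.5  0.9 -0.8] w 0.0078 ff 39.5 q [ 0.69  0.52 -0.81  1.99  0.5   0.84 -1.37]
call rows 3 [0, np.float64(-0.115), np.float64(0.0675), np.float64(0.0272), np.float64(-0.0002), np.float64(0.0003), np.float64(-0.0378)] -> [ 0.421 -0.22   0.13 ]
```

Request:
move_arm(
  moves=[
    [[0,-0.035,0.02,0.005,0,0,-0.012],[0,-0.07,0.04,0.012,0,0,-0.024],[0,-0.1,0.058,0.02,0,0,-0.034],[0,-0.115,0.0675,0.027,0,0,-0.0378],[0,-0.115,0.0675,0.027,0,0,-0.0378]],
  ],
)

```text
clock: 36.8
position: [0.4191, -0.2198, 0.129]
tool_rot: [-3.138, 0.003, 0.835]
force: [0.3, -0.2, 0.4]
grip_width: 0.0079
finger_force: 39.6
```

Run:
```python
from h import *
bot.grab_frame('side');bot.grab_frame('side');st()
C=np.array([.452,-.258]);Y=.838
plan([(0,wor(C,Y,.0075,.0487,.07),Y)])
```

```text
36.9 [ 0.421  -0.2174  0.1302] [-3.1395e+00  1.2000e-03  8.3700e-01] F [ 0.7  0.2 -0.8] w 0.008 ff 39.6 q [ 0.98  0.56 -0.83  2.05  0.58  0.79 -0.94]
call rows 2 [0, np.float64(-0.0019), np.float64(0.0016), np.float64(0.0602), np.float64(-0.0003), np.float64(0.0002), np.float64(-0.0002)] -> [ 0.421 -0.22   0.07 ]
```

Request:
move_arm(
  moves=[
    [[0,-0.0019,0.0012,0.02,-0.0003,0.0002,0],[0,-0.0019,0.0012,0.04,-0.0003,0.0002,0],[0,-0.0019,0.0012,0.055,-0.0003,0.0002,0],[0,-0.0019,0.0012,0.06,-0.0003,0.0002,0],[0,-0.0019,0.0012,0.06,-0.0003,0.0002,0]],
  ],
)

```text
clock: 37.4
position: [0.4211, -0.2189, 0.0704]
tool_rot: [3.142, -0.0, 0.839]
force: [-0.3, -0.6, -0.5]
grip_width: 0.0078
finger_force: 39.6
```

Run:
```python
from h import *
bot.grab_frame('side');bot.grab_frame('side');st()
C=np.array([.452,-.258]);Y=.838
s=bot.observe(); print(inframe(C,Y,s['position']))
plan([(0,wor(C,Y,.0075,.0487,.0425),Y)])
```

```text
37.5 [ 0.4213 -0.2195  0.0712] [ 3.1401e+00 -2.0000e-04  8.3880e-01] F [ 0.5  0.4 -0.7] w 0.0077 ff 39.6 q [ 0.91  0.65 -0.74  2.08  0.71  0.67 -1.04]
[0.00805846 0.04854608]
call rows 1 [0, np.float64(-0.0006), np.float64(-0.0002), np.float64(0.0287), np.float64(0.0002), np.float64(-0.0), np.float64(0.0001)] -> [ 0.421 -0.22   0.043]
```

Request:
move_arm(
  moves=[
    [[0,-0.0006,0,0.01,0,0,0],[0,-0.0006,0,0.018,0,0,0],[0,-0.0006,0,0.023,0,0,0],[0,-0.0006,0,0.026,0,0,0],[0,-0.0006,0,0.028,0,0,0]],
  ],
)

```text
clock: 38.0
position: [0.4203, -0.2202, 0.0424]
tool_rot: [3.141, 0.0, 0.838]
force: [-6.0, 1.6, 22.9]
grip_width: 0.0083
finger_force: 42.1
```

Request:
move_arm(
  moves=[
    [[0,0,0,0.001,0,0,0],[0.25,0,0,0.001,0,0,0],[0.25,0,0,0.001,0,0,0],[0.25,0,0,-0.01,0,0,0],[0.25,0,0,-0.05,0,0,0]],
  ],
)

```text
clock: 38.5
position: [0.419, -0.2195, 0.0916]
tool_rot: [-3.138, 0.001, 0.839]
force: [0.5, -0.7, 1.5]
grip_width: 0.0212
finger_force: 0.0
```

Request:
move_arm(
  moves=[
    [[0.25,0,0,-0.05,0,0,0],[0.25,0,0,-0.1,0,0,0],[0.25,-0.01,0,-0.14,0,0,0],[0.25,-0.02,0.01,-0.17,0,0,0],[0.25,-0.03,0.02,-0.17,0,0,0]],
  ],
)

```text
clock: 39.0
position: [0.4162, -0.2567, 0.267]
tool_rot: [3.135, 0.0, 0.838]
force: [0.0, 0.2, -0.4]
grip_width: 0.0211
finger_force: 0.0
```

Run:
```python
from h import *
C=np.array([.452,-.258]);Y=.838
bot.grab_frame('side');bot.grab_frame('side');im,p=grab('wrist','w18.png');st();np.save('w18p.npy',p,allow_pickle=True)
for o,y in blues(im,p,.046): print(inframe(C,Y,o),y-Y)
```

```text
39.15 [ 0.4146 -0.2562  0.2626] [3.1412e+00 1.0000e-04 8.3700e-01] F [-0.6 -0.   0.4] w 0.0212 ff 0.0 q [ 1.18  0.4  -0.96  1.88  0.37  1.06 -0.67]
blue [ 0.4816 -0.2759] 0.835 chord 0.1604 px [ 308   53   55  149 1354] n 1354
blue [ 0.4159 -0.2197] 0.842 chord 0.1607 px [ 230   55   44  149 1310] n 1310
[ 0.00648393 -0.03395344] -0.0027737385967552264
[0.00434037 0.05243637] 0.003960106204443425
```

View pics/w18.png

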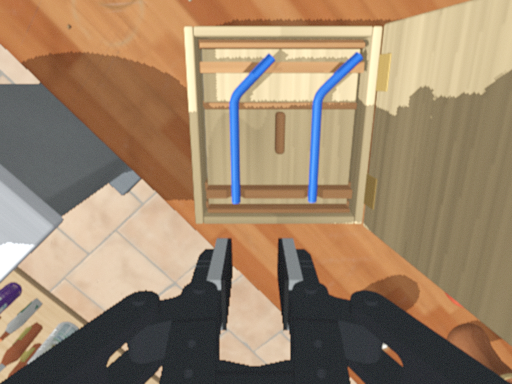

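Run:
```python
from h import *
C=np.array([.452,-.258]);Y=.838
p=np.load('w1p.npy',allow_pickle=True).item()
for th in (1.4,1.6,1.8,2.0,2.1):
    print(th,[np.round(proj(p,wor(C,Y,x,-.0945+.189*np.cos(th),.058+.189*np.sin(th))),0) for x in(.104,0,-.104)], wor(C,Y,0,-.0945+.189*np.cos(th),.058+.189*np.sin(th)).round(3))
p=bot.camera_params('side'); print([(th,np.round(proj(p,wor(C,Y,0,-.0945+.2*np.cos(th),.058+.2*np.sin(th))),0)) for th in(1.6,1.8,2,2.1)])
```

```text
1.4 [array([396.,  36.]), array([378., 190.]), array([364., 308.])] [ 0.498 -0.3    0.244]
1.6 [array([457.,  35.]), array([431., 190.]), array([411., 310.])] [ 0.526 -0.325  0.247]
1.8 [array([510.,  35.]), array([478., 188.]), array([453., 306.])] [ 0.554 -0.35   0.242]
2.0 [array([550.,  37.]), array([514., 183.]), array([487., 297.])] [ 0.581 -0.374  0.23 ]
2.1 [array([564.,  39.]), array([527., 180.]), array([499., 291.])] [ 0.593 -0.385  0.221]
[(1.6, array([270., 207.])), (1.8, array([280., 213.])), (2, array([290., 220.])), (2.1, array([295., 224.]))]
```

Run:
```python
from h import *
C=np.array([.452,-.258]);Y=.838
sc=bot.camera_params('scene'); sd=bot.camera_params('side')
def tri(a,b):
    A=[ray(sc,*a,z) for z in(0,1)];B=[ray(sd,*b,z) for z in(0,1)]
    d=A[1]-A[0];e=B[1]-B[0]; s=np.linalg.lstsq(np.c_[d,-e],B[0]-A[0],rcond=None)[0]
    return ((A[0]+s[0]*d+B[0]+s[1]*e)/2).round(3)
for n,a,b in(('bottle top',(277,90),(326,229)),('bottle base',(273,131),(319,272)),('mill top',(365,95),(268,326)),('tomato',(339,119),(277,316))):
    X=tri(a,b); print(n,X,'case',inframe(C,Y,X).round(3))
def tip(th,r=.17): # tcp in case y,z with finger's front lower corner on the outer face
    return -.0945+r*np.cos(th)-.0045*np.sin(th)-.0145, .058+r*np.sin(th)+.0045*np.cos(th)
for th in np.arange(1.6,-.01,-.2): print(round(th,2),np.round(tip(th),4))
print(wor(C,Y,0,-.19,.36))
plan([(0,[.4146,-.2562,.36],Y),(0,wor(C,Y,0,-.195,.36),Y),(0,wor(C,Y,0,-.195,.215),Y)])
```

```text
bottle top [ 0.698 -0.399  0.2  ] case [ 0.06  -0.277]
bottle base [ 0.702 -0.398 -0.008] case [ 0.063 -0.279]
mill top [ 0.45  -0.672  0.122] case [-0.309 -0.275]
tomato [ 0.503 -0.581  0.032] case [-0.206 -0.254]
1.6 [-0.1185  0.2278]
1.4 [-0.0845  0.2263]
1.2 [-0.0516  0.2181]
1.0 [-0.0209  0.2035]
0.8 [0.0062 0.1831]
0.6 [0.0288 0.1577]
0.4 [0.0458 0.1283]
0.2 [0.0567 0.0962]
0.0 [0.061  0.0625]
[ 0.59322827 -0.38510065  0.36      ]
call rows 2 [0, np.float64(-0.0), np.float64(0.0), np.float64(-0.0974), np.float64(0.0001), np.float64(0.0), np.float64(-0.0002)] -> [ 0.415 -0.256  0.36 ]
call rows 5 [0, np.float64(0.0236), np.float64(0.2241), np.float64(-0.0001), np.float64(-0.0), np.float64(0.0), np.float64(0.0)] -> [ 0.597 -0.388  0.36 ]
call rows 3 [0, np.float64(0.0), np.float64(-0.0), np.float64(0.145), np.float64(-0.0), np.float64(0.0), np.float64(0.0)] -> [ 0.597 -0.388  0.215]
```

Request:
move_arm(
  moves=[
    [[0,0,0,-0.04,0,0,0],[0,0,0,-0.08,0,0,0],[0,0,0,-0.1,0,0,0],[0,0,0,-0.1,0,0,0]],
  ],
)

```text
clock: 39.55
position: [0.4158, -0.255, 0.3642]
tool_rot: [3.139, -0.0, 0.839]
force: [0.1, 0.7, -1.0]
grip_width: -0.0002
finger_force: 0.0
```

Request:
move_arm(
  moves=[
    [[0,0.0047,0.045,0,0,0,0],[0,0.0094,0.09,0,0,0,0],[0,0.014,0.135,0,0,0,0],[0,0.019,0.18,0,0,0,0],[0,0.0236,0.224,0,0,0,0]],
  ],
)

```text
clock: 40.05
position: [0.5987, -0.388, 0.3604]
tool_rot: [-3.139, 0.001, 0.839]
force: [0.1, -0.6, 1.8]
grip_width: 0.0002
finger_force: 0.0
```

Run:
```python
from h import *
C=np.array([.452,-.258]);Y=.838
bot.grab_frame('side');bot.grab_frame('side');st();s=bot.observe(); print(inframe(C,Y,s['position']))
plan([(0,wor(C,Y,0,-.195,.215),Y)])
```

```text
40.15 [ 0.6002 -0.3889  0.358 ] [-3.1376e+00 -1.0000e-03  8.3850e-01] F [-0.8  0.7 -1.2] w -0.0001 ff 0.0 q [ 0.92  0.71 -0.86  1.11  0.52  1.53 -0.56]
[ 0.00184941 -0.19773814]
call rows 3 [0, np.float64(-0.002), np.float64(-0.0022), np.float64(0.143), np.float64(-0.0006), np.float64(-0.0002), np.float64(0.0001)] -> [ 0.597 -0.388  0.215]
```

Request:
move_arm(
  moves=[
    [[0,0,-0.001,0.04,-0.0005,0,0],[0,0,-0.001,0.08,-0.0005,0,0],[0,0,-0.001,0.12,-0.0005,0,0],[0,0,-0.001,0.138,-0.0005,0,0],[0,0,-0.001,0.138,-0.0005,0,0]],
  ],
)

```text
clock: 40.65
position: [0.5952, -0.3859, 0.2207]
tool_rot: [-3.14, 0.001, 0.84]
force: [-0.2, 0.4, -0.5]
grip_width: 0.0005
finger_force: 0.0
```

Request:
move_arm(
  moves=[
    [[0,0,-0.012,0,0,0,0],[0,0,-0.026,0,0,0,0],[0,0,-0.04,0,0,0,0],[0,0,-0.055,0,0,0,0],[0,0,-0.07,0,0,0,0]],
  ],
)

```text
clock: 41.15
position: [0.5449, -0.3399, 0.2258]
tool_rot: [3.136, -0.0, 0.839]
force: [2.3, -1.1, 1.6]
grip_width: 0.0
finger_force: 1.4
```

Run:
```python
from h import *
C=np.array([.452,-.258]);Y=.838
st();s=bot.observe(); print(inframe(C,Y,s['position']))
```

```text
41.15 [ 0.5449 -0.3399  0.2258] [ 3.1358e+00 -5.0000e-04  8.3880e-01] F [ 2.3 -1.1  1.6] w 0.0 ff 1.4 q [ 1.    0.69 -0.87  1.53  0.55  1.18 -0.7 ]
[ 0.00128665 -0.12380442]
```

Request:
move_arm(
  moves=[
    [[0,0,-0.022,0,0,0,0],[0,0,-0.039,0,0,0,0],[0,0,-0.056,0.003,0,0,0],[0,0,-0.072,0.008,0,0,0],[0,0,-0.088,0.015,0,0,0]],
  ],
)

```text
clock: 41.65
position: [0.4794, -0.281, 0.2103]
tool_rot: [3.136, -0.0, 0.839]
force: [1.8, -0.3, 2.3]
grip_width: 0.0003
finger_force: 1.2
```

Run:
```python
from h import *
C=np.array([.452,-.258]);Y=.838
st();s=bot.observe(); print(inframe(C,Y,s['position']))
```

```text
41.65 [ 0.4794 -0.281   0.2103] [ 3.1356e+00 -2.0000e-04  8.3880e-01] F [ 1.8 -0.3  2.3] w 0.0003 ff 1.2 q [ 1.06  0.58 -0.91  1.78  0.53  1.04 -0.78]
[ 0.00121072 -0.03579809]
```

Works as planned; continuing the arc.

Request:
move_arm(
  moves=[
    [[0,0,-0.015,0.0075,0,0,0],[0,0,-0.029,0.0175,0,0,0],[0,0,-0.042,0.028,0,0,0],[0,0,-0.054,0.04,0,0,0],[0,0,-0.065,0.053,0,0,0]],
  ],
)

```text
clock: 42.15
position: [0.4312, -0.2378, 0.1566]
tool_rot: [3.136, 0.0, 0.839]
force: [1.1, -0.4, 2.0]
grip_width: -0.0003
finger_force: 0.9
```

Request:
move_arm(
  moves=[
    [[0,0,-0.005,0.007,0,0,0],[0,0,-0.009,0.015,0,0,0],[0,0,-0.013,0.022,0,0,0],[0,0,-0.017,0.03,0,0,0],[0,0,-0.02,0.037,0,0,0]],
  ],
)

```text
clock: 42.65
position: [0.4162, -0.2251, 0.1183]
tool_rot: [3.138, -0.0, 0.838]
force: [1.1, -0.5, 0.6]
grip_width: -0.0
finger_force: 0.7
```

Run:
```python
from h import *
C=np.array([.452,-.258]);Y=.838
bot.grab_frame('scene');st();s=bot.observe(); print(inframe(C,Y,s['position']))
```

```text
42.7 [ 0.4156 -0.2247  0.1174] [3.1389e+00 2.0000e-04 8.3850e-01] F [-0.3  1.5 -0.8] w 0.0 ff 0.3 q [ 1.01  0.59 -0.85  2.06  0.64  0.77 -0.97]
[0.00035676 0.04935836]
```

Request:
move_arm(
  moves=[
    [[0,0,-0.003,0.006,0,0,0],[0,0,-0.005,0.012,0,0,0],[0,0,-0.007,0.018,0,0,0],[0,0,-0.009,0.024,0,0,0],[0,0,-0.01,0.03,0,0,0]],
  ],
)

```text
clock: 43.2
position: [0.4087, -0.2186, 0.0883]
tool_rot: [3.138, 0.0, 0.838]
force: [-0.5, 0.4, 2.5]
grip_width: -0.0001
finger_force: 0.7
```

Request:
move_arm(
  moves=[
    [[0,0,0,0.006,0,0,0],[0,0,0,0.012,0,0,0],[0,0,0,0.017,0,0,0],[0,0,0,0.021,0,0,0],[0,0,0,0.024,0,0,0]],
  ],
)

```text
clock: 43.7
position: [0.4089, -0.2187, 0.0644]
tool_rot: [3.138, 0.0, 0.838]
force: [0.1, -0.0, 1.4]
grip_width: -0.0003
finger_force: 0.6
```

Run:
```python
from h import *
st()
```

```text
43.7 [ 0.4089 -0.2187  0.0644] [3.138e+00 2.000e-04 8.383e-01] F [ 0.1 -0.   1.4] w -0.0003 ff 0.6 q [ 0.94  0.66 -0.77  2.12  0.76  0.66 -1.09]
```

Request:
move_arm(
  moves=[
    [[0,0,0,0.001,0,0,0],[0,0,0,0.002,0,0,0],[0,0,0,0.003,0,0,0],[0,0,0,0.003,0,0,0]],
  ],
)

```text
clock: 44.1
position: [0.4091, -0.2188, 0.0632]
tool_rot: [3.136, 0.001, 0.838]
force: [-11.7, 4.6, 43.5]
grip_width: -0.0001
finger_force: 21.9
```

Run:
```python
from h import *
st()
```

```text
44.1 [ 0.4091 -0.2188  0.0632] [3.1364e+00 1.3000e-03 8.3820e-01] F [-11.7   4.6  43.5] w -0.0001 ff 21.9 q [ 0.94  0.66 -0.76  2.12  0.77  0.66 -1.09]
```

Request:
move_arm(
  moves=[
    [[0,0,0,-0.01,0,0,0],[0,0,0,-0.05,0,0,0],[0,0,0,-0.1,0,0,0],[0,0,0,-0.14,0,0,0],[0,0,0,-0.14,0,0,0]],
  ],
)

```text
clock: 44.6
position: [0.4105, -0.2191, 0.2062]
tool_rot: [3.131, -0.001, 0.838]
force: [-0.3, -0.8, -0.6]
grip_width: 0.0002
finger_force: 0.0
```

Run:
```python
from h import *
C=np.array([.452,-.258]);Y=.838
bot.grab_frame('side');im,p=grab('wrist','w20.png');st()
# shut lid: free-edge/lid corners expected; colour edges of the lid along its free side
g=cv2.cvtColor(im,cv2.COLOR_RGB2HSV)
for y in(.06,.085,.092,.098,.103,.11,.12): 
    u,v=proj(p,wor(C,Y,.06,y,.0635)); print(y,(int(u),int(v)),im[int(v),int(u)] if 0<=v<384 and 0<=u<512 else None)
```

```text
44.7 [ 0.4087 -0.219   0.2024] [3.1358e+00 5.0000e-04 8.3720e-01] F [ 0.7 -0.4 -0.8] w 0.0 ff 0.0 q [ 1.12  0.45 -0.98  2.01  0.47  0.92 -0.84]
0.06 (250, 104) [231 212 168]
0.085 (219, 104) [212 193 150]
0.092 (210, 104) [217 199 156]
0.098 (203, 104) [178 117  72]
0.103 (197, 104) [183 122  77]
0.11 (188, 104) [131  86  55]
0.12 (176, 104) [131  87  51]
```

The lid's free edge shows up where a shut lid puts it, and it met a hard stop at 63 mm. Handing the job in.

```bash
python3 -c "
from h import *
print(bot.job_done())"
```

```text
the job is handed in; nothing more can be done
None
```

I handed the job in at about 45 s: the two steel straws are in the case's rests, the divider is back over them, the two blue straws are in its notches, and the lid is shut. The hand-in returned no verdict. The glass and cups were never approached, though I did not measure them again at the end.

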